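# Load the rover's ballast post and lock it with the linchpin

### The job

Get the little rover ready for its payload run: pull the linchpin out of the ballast post on the rover's deck, where it is parked, and slide every ballast disc lying on the table down over the post. Then push the linchpin back through the hole near the top of the post until its head meets the post, and swing its ring right over the top of the post until it lies down around it; leave the breadboard and the pencil where they are.

Things in the scene. Friction and masses are not known exactly. Their poses are not given: they have to be found in the camera images.
- rover: Four-wheeled robot car that stands fast: 190 x 180 mm, aluminium deck 190 x 120 mm whose top is 70 mm above the table. Origin on the table below the ballast post, x to its front, z up. A controller board (15 mm high) covers the deck from x = 63 mm on; within 60 mm of the post the deck is bare.
- post_hole (a point): Centre of the cross hole of the rover's ballast post, an upright plain steel shaft 18 mm in diameter, from the deck to 74.5 mm above it, its top edge chamfered (2.5 mm). The hole, 9 mm wide and high, goes right through, level, along this point's y axis, 62 mm above the deck (132 mm above the table). z is up, x to the rover's front. The linchpin may go in from either end.
- disc0_c (a point): Centre (half-way up) of a loose steel ballast disc: a flat ring of 52 mm outer diameter, 22 mm bore, 10 mm thick, about 140 g, z along its axis; it lies flat on the table. The five discs are alike; three to five are there, and one that is not there reads None. A full stack of five fills the post to 50 mm above the deck.
- disc1_c (a point): Centre (half-way up) of a loose steel ballast disc: a flat ring of 52 mm outer diameter, 22 mm bore, 10 mm thick, about 140 g, z along its axis; it lies flat on the table. The five discs are alike; three to five are there, and one that is not there reads None. A full stack of five fills the post to 50 mm above the deck.
- disc2_c (a point): Centre (half-way up) of a loose steel ballast disc: a flat ring of 52 mm outer diameter, 22 mm bore, 10 mm thick, about 140 g, z along its axis; it lies flat on the table. The five discs are alike; three to five are there, and one that is not there reads None. A full stack of five fills the post to 50 mm above the deck.
- disc3_c (a point): Centre (half-way up) of a loose steel ballast disc: a flat ring of 52 mm outer diameter, 22 mm bore, 10 mm thick, about 140 g, z along its axis; it lies flat on the table. The five discs are alike; three to five are there, and one that is not there reads None. A full stack of five fills the post to 50 mm above the deck.
- disc4_c (a point): Centre (half-way up) of a loose steel ballast disc: a flat ring of 52 mm outer diameter, 22 mm bore, 10 mm thick, about 140 g, z along its axis; it lies flat on the table. The five discs are alike; three to five are there, and one that is not there reads None. A full stack of five fills the post to 50 mm above the deck.
- pin_head (a point): Middle of the steel linchpin's head, the block it is held by: 39 mm long (x), 14 wide (y), 14 high (z); 70 g with the ring. x points to the pin's tip, z up. It starts loosely in the post's hole, nearly home, drooping a little; laid on a table it rests level on the head's flat underside. The head reaches from 23 mm behind this point to 16 mm ahead, where its front face meets the post when the pin is home.
- pin_shank (a point): Point of the linchpin's shank that is at the post's centre when the pin is home: 25 mm ahead of pin_head along x and 3.5 mm lower, on the shank's axis. The shank is a round bar, 7 mm in diameter, from the head to its rounded tip 27 mm ahead of this point; its underside is level with the head's. Same axes as pin_head.
- ring_bar (a point): Middle of the far bar of the linchpin's ring, a closed loop of 4.5 mm steel wire, 40 mm wide; the bar is straight for 25 mm, parallel to pin_head's y. The ring turns about a pivot through the rear of the head, parallel to pin_head's y, 18 mm behind pin_head and 1.5 mm above it, 62 mm from the bar. In the point's own axes the pivot lies at x = +62 mm.
- ring (a joint): Angle of the ring (rad): 0 = folded straight back behind the head, 1.57 = upright above the head, 3.14 = swung right over to lie along the shank (around the post if the pin is in it). It turns freely with slight friction, stops at both ends, and falls to the nearer end by its own weight when it is let go well off the upright.
- breadboard: White breadboard, 55 x 83 x 9 mm, loose on the table; leave it alone. Origin at the centre of its underside.
- pencil: Yellow pencil, 128 x 8 mm along x, loose on the table; leave it alone. Origin under its middle.
- partsbox: Clear plastic compartment box with small parts, 170 x 110 x 35 mm, stands fast, off to the side. Origin at the centre of its underside.
Things that resemble listed ones, but are neither listed nor needed, are in the scene too. There is more than one size of the part that bears pin_head; the job needs the smallest.

How it is judged:
By the outcome, as a careful person would: the job done as asked, in the order asked, and still so for the second after the job is handed in, with the robot touching nothing.
Of disc0, disc1, disc2, disc3, disc4 only 3 to 5 are there at a start; the rules pass over those that are not, and their reading is None.
At some moment in a run one of disc0, disc1, disc2, disc3, disc4 may be knocked a few centimetres aside while the robot is not near it.
It also fails if it takes over 210 s, if anything falls off the work surface, if the arm or the gripper's body presses on something with over 40 N, if the wrist force passes 120 N, or if a joint passes its speed limit or range.

### The arm

A 6-joint arm with a two-finger parallel gripper is mounted at the origin on the work surface. World frame = base frame: x ahead of the robot, y to its left, z up, the work surface at z = 0. Lengths are in mm, angles in rad, forces in N, time in s.
With the tool pointing down it reaches from about 325 to 875 mm from the base axis. Payload 4.4 kg.
Tool frame: the origin (TCP) lies on the centre line of the jaws, within the pads' length; the fingertips stand 19 mm ahead of it and the grasp point (between the pads) is the TCP (bot.nose_length is the distance from the TCP to the fingertips, in mm); z points along the fingers, y is the line along which they close (so a half turn about z gives the same grasp; the last joint's range is limited). The gripper opens to 85 mm and grips with 20 to 120 N. Pads are 22 mm wide; open, the fingers measure 114 mm over their backs; the gripper's body (76 mm by 85 mm) begins 54 mm behind the grasp point. The pads swing forward as they close: fully open they stand 13 mm farther back than shut.
Start: joints at [1.103, 0.207, 1.542, -0, 1.393, -0.15], TCP at [179.138, 546.385, 250.282] pointing down, gripper open.
Joint ranges: [-2.73, 2.73], [-0.86, 2.22], [0.23, 2.46], [-1.11, 4.25], [0.08, 2.63], [-2.82, 2.82]. Speed limits (rad/s): [2.79, 2.79, 3.14, 3.14, 3.14, 3.14].

### API

Orientations are given as a rotation vector (axis times angle).
In Python, from workcell import bot gives the robot as it stands. The module is installed in compiled form; this text tells all that it offers.
- The arm moves only by the tool step_arm, never from a script. Its argument "commands" is a list of rows, each an object with "delta_rot": the turn, a rotation vector about the tool's x, y, z in units of 5 degrees (1.0 is 5 degrees), a list of three; "delta_pos": the shift along the tool's x, y, z in cm, a list of three; "jaw": the finger opening in cm, from 0 to 8.54. In form: [{"delta_rot": [ax, ay, az], "delta_pos": [x, y, z], "jaw": jaw}, ...]. A call has 1 to 12 rows; each row is the pose to reach, as a shift and turn from the pose commanded when the call began, along the tool's axes at that moment; what a row does not reach only later rows make up. A row lasts 1/10 s, in which the tool goes at most 50 mm and 8.59 degrees, less where a joint would pass 70% of its speed; a pose out of reach is approached as far as the arm can. A call with a gripper value outside its range is refused whole. The fingers move at their own pace and stop on an object; the grip force is fixed at half the most. Time passes only in rows, so rows that repeat a pose let the fingers close. It gives the time, the measured TCP pose, the force, the opening and the grip force at its end, in the units of the state.
- bot.observe(): the state, without advancing time (a new reading comes with each control period).
- bot.read_camera(name): name is "side" or "top"; returns the picture (480x640x3 uint8, red, green, blue); there is no depth.
- bot.calibration(name): a dict with "fx", "fy", "cx", "cy" (pixels), "xyz" and "rotation" of the camera in the world. Camera axes: x right, y up, looking along -z (the intrinsics and any distortion apply to the point x, -y, -z); pixel columns grow to the right and rows downward; lengths in mm; the calibration is good to about 2 mm. A picture is of the moment at which its call begins. calibration takes no time and is no camera call.
- bot.close_job(): hands the job in; it is judged then, once.
The state is a dict: "time_s": time; "joints": joint angles; "joint_vel": joint speeds; "joint_torque": joint torques, N m; "tool_pos": TCP position; "orientation": TCP orientation; "wrist_force": force on the tool from outside, world axes, zero at the start; "wrist_torque": the same for the moment, N m; "opening": finger opening in mm; "grasp_force": force on a finger pad.
Only numpy, scipy, OpenCV 4.12 (cv2) and the standard library are available. Lean on these libraries where they do the work, as an engineer would, in place of code of your own. Each camera call takes 0.05 s, during which the arm holds its last target. There are 200 camera calls.

## Working session

There is one attempt and no reset: what is moved stays moved. The work goes in short steps, Python scripts to look and compute and a tool call to move; the robot and the scene stay as the last step left them, time stands still between calls to the robot, and variables do not carry over. Pictures are saved under pics/ and viewed, at most 14 in all, crops included, and the job is handed in when it is done.

Besides the shell and the picture viewer there is one more tool, called after "Emit:" as name([rows], argument=value, ...), one row to a line, values as JSON. step_arm: Moves the arm, as the interface text tells. Its arguments: {"type":"object","properties":{"commands":{"type":"array","items":{"type":"object","properties":{"delta_rot":{"type":"array","items":{"type":"number"}},"delta_pos":{"type":"array","items":{"type":"number"}},"jaw":{"type":"number"}}}}},"required":["commands"]}

```bash
mkdir -p pics; python3 - <<'E'
from workcell import bot
import cv2
for n in("top","side"):
    c=bot.calibration(n);print(n,c)
    cv2.imwrite(f"pics/{n}0.png",bot.read_camera(n)[:,:,::-1])
s=bot.observe();print(s)
E
```

```text
top {'fx': 510.8353001399169, 'fy': 510.8353001399169, 'cx': 319.4523195732085, 'cy': 241.2828118146752, 'xyz': array([ 239.57026966,  -43.54897599, 1279.16330597]), 'rotation': array([ 0.17196224, -0.17310225, -1.57519612])}
side {'fx': 492.701185113416, 'fy': 492.701185113416, 'cx': 321.73569633660395, 'cy': 234.98305114171555, 'xyz': array([281.67728447, 830.30580544, 782.70924311]), 'rotation': array([ 0.16987036, -1.30686   , -2.63022487])}
{'time_s': 0.1, 'joints': array([ 1.10349409e+00,  2.07401120e-01,  1.54282937e+00, -2.30491335e-06,
        1.39349731e+00, -1.50495682e-01]), 'joint_vel': array([-0.00023132, -0.00355237, -0.00374644,  0.0006351 , -0.00126384,
        0.00019442]), 'joint_torque': array([-1.27894898e-03, -3.84093654e+01, -2.92548198e+01, -3.55843604e-04,
        4.74298024e-03,  4.82280200e-06]), 'tool_pos': array([178.84387442, 545.7936136 , 249.1954949 ]), 'orientation': array([-0.49545715, -3.10162086,  0.00319558]), 'wrist_force': array([ 0.28535961,  0.30525966, -0.18084916]), 'wrist_torque': array([-0.02367445,  0.01309683,  0.02117289]), 'grasp_force': 0.0, 'opening': 85.68031399218256}
```

View pics/top0.png

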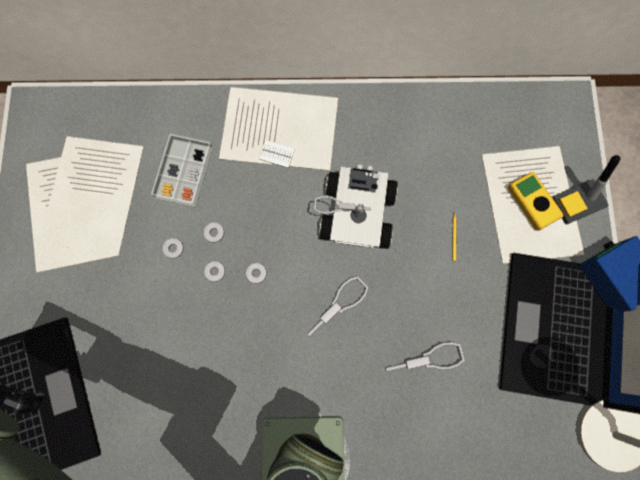

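View pics/side0.png

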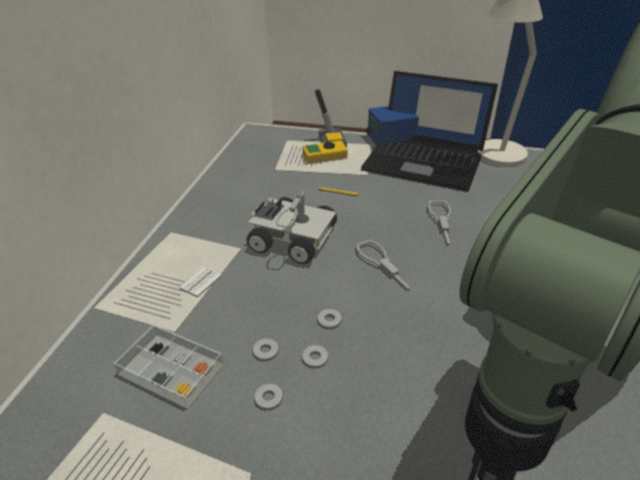

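Top view: four discs at about (173,247), (213,232), (214,271), (256,272). The rover's post is near (360,213), with its pin pointing left and the ring at (322,207). Two larger decoy pins lie on the table.

```bash
cat > h.py <<'E'
import numpy as np,cv2
from scipy.spatial.transform import Rotation as R
from workcell import bot
C={n:bot.calibration(n) for n in("top","side")}
def ray(n,u,v):
    c=C[n];d=np.array([(u-c["cx"])/c["fx"],-(v-c["cy"])/c["fy"],-1])
    return c["xyz"],R.from_rotvec(c["rotation"]).apply(d)
def onz(n,u,v,z):
    o,d=ray(n,u,v);return o+d*(z-o[2])/d[2]
def proj(n,p):
    c=C[n];q=R.from_rotvec(c["rotation"]).inv().apply(np.asarray(p,float)-c["xyz"])
    return np.array([c["cx"]-c["fx"]*q[0]/q[2],c["cy"]+c["fy"]*q[1]/q[2]])
def tri(a,b):
    (o,d),(p,e)=ray("top",*a),ray("side",*b)
    t=np.linalg.lstsq(np.c_[d,-e],p-o,rcond=None)[0]
    A,B=o+d*t[0],p+e*t[1];return (A+B)/2,np.linalg.norm(A-B)
def discs(n,img):
    hsv=cv2.cvtColor(img,cv2.COLOR_RGB2HSV)
    m=((hsv[...,2]>150)&(hsv[...,1]<40)).astype(np.uint8)
    cs,hi=cv2.findContours(m,cv2.RETR_EXTERNAL,cv2.CHAIN_APPROX_NONE)
    out=[]
    for c in cs:
        if 150<cv2.contourArea(c)<900 and len(c)>20:
            (x,y),(w,h),a=cv2.fitEllipse(c)
            if max(w,h)/min(w,h)<(1.25 if n=="top" else 1.7) and max(w,h)<40: out.append((x,y,w,h))
    return out
def crop(n,x,y,w,h,k,name):
    i=bot.read_camera(n);cv2.imwrite(name,cv2.resize(i[y:y+h,x:x+w,::-1],None,fx=k,fy=k,interpolation=cv2.INTER_CUBIC));return i
E
python3 - <<'E'
from h import *
np.set_printoptions(precision=1,suppress=True)
a=crop("top",290,150,120,110,5,"pics/tr.png")
b=crop("side",230,180,120,100,6,"pics/sr.png")
for n,i in(("top",a),("side",b)):
    for d in discs(n,i): print(n,np.array(d),onz(n,d[0],d[1],9 if n=="top" else 7))
E
```

```text
top [255.5 272.5  19.4  19.7] [444.2 115.4   9. ]
top [213.7 270.7  19.2  19.9] [450.1 220.8   9. ]
top [172.  247.5  18.9  20.1] [510.9 328.8   9. ]
top [213.1 231.6  18.5  19.7] [551.3 225.8   9. ]
side [268.2 395.   21.   25.5] [511.6 326.5   7. ]
side [314.9 354.8  18.1  22.9] [450.3 218.4   7. ]
side [265.2 348.   17.1  22.9] [551.8 223.1   7. ]
side [329.2 317.1  14.8  21.1] [444.5 113.1   7. ]
side [313.  221.6  28.   38.7] [ 563.5 -221.     7. ]
```

View pics/tr.png

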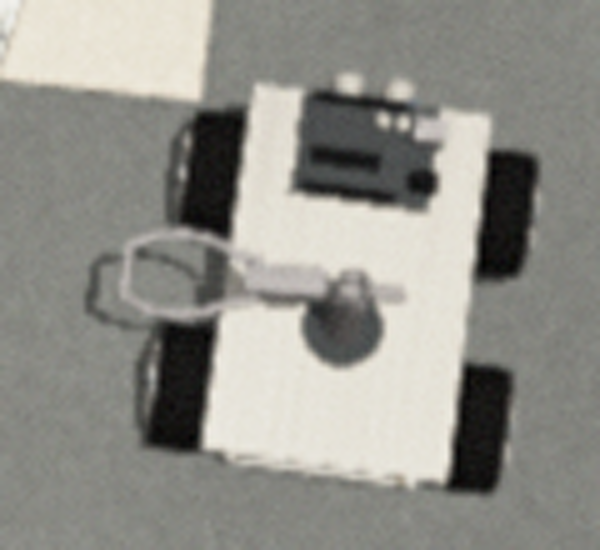

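View pics/sr.png

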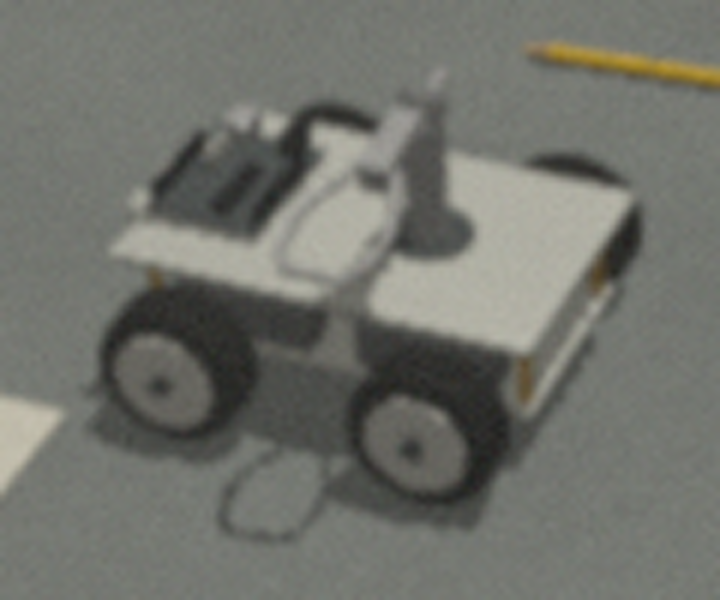

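```bash
python3 - <<'E'
from h import *
np.set_printoptions(precision=1,suppress=True)
T=lambda x,y:(290+(x+.5)/5-.5,150+(y+.5)/5-.5)
S=lambda x,y:(230+(x+.5)/6-.5,180+(y+.5)/6-.5)
for n,p in dict(tl=(252,85),bl=(203,450),tr=(492,115),br=(447,487),base=(343,325)).items(): print(n,onz("top",*T(*p),70))
for n,p in dict(l=(108,252),near=(520,352),r=(636,190),base=(436,232)).items(): print(n,onz("side",*S(*p),70))
print("posttop t",onz("top",*T(354,277),144.5),"s",onz("side",*S(428,93),144.5))
print("head",tri(T(290,280),S(393,140)))
print("tip",tri(T(403,294),S(439,76)))
print("bar",tri(T(125,280),S(310,275)))
print("headrear",tri(T(250,275),S(372,165)))
b=(onz("top",*T(343,325),70)+onz("side",*S(436,232),70))/2
for z in(70,120,144.5):
  q=[b[0],b[1],z]; print(proj("top",q),proj("side",q))
E
```

```text
tl [700.4 -99.6  70. ]
bl [513.1 -72.1  70. ]
tr [ 683.2 -219.3   70. ]
br [ 493.4 -189.8   70. ]
base [ 575.2 -141.8   70. ]
l [ 700.7 -101.4   70. ]
near [516.6 -70.9  70. ]
r [ 495.1 -191.9   70. ]
base [ 570.7 -143.9   70. ]
posttop t [ 577.5 -141.5  144.5] s [ 568.7 -135.2  144.5]
head (array([ 578.2, -112.4,  135.6]), np.float64(1.612603699847799))
tip (array([ 572.3, -165. ,  133.7]), np.float64(0.3398173648351808))
bar (array([586.7, -35.1, 121.6]), np.float64(5.074265657334575))
headrear (array([581.2, -93.8, 135.3]), np.float64(0.9733814466418584))
[358.7 215.5] [301.3 218.4]
[360.2 209.8] [300.5 201.7]
[361.1 206.9] [300.1 193.2]
```

```bash
cat >> h.py <<'E'
def plan(x,y,z,ang):
    """world target, tool down, tool-y at heading ang (deg) -> deltas in tool axes/units"""
    s=bot.observe();p=s["tool_pos"];r=R.from_rotvec(s["orientation"])
    a=np.radians(ang);Y=np.array([np.cos(a),np.sin(a),0]);Z=np.array([0,0,-1.]);X=np.cross(Y,Z)
    t=R.from_matrix(np.c_[X,Y,Z])
    print("pos",np.round(r.inv().apply(np.array([x,y,z])-p)/10,2),"rot",np.round(np.degrees((r.inv()*t).as_rotvec())/5,2))
E
python3 -c "
from h import *
plan(578,-113,230,-8.5)
plan(578,-113,138,-8.5);print(bot.nose_length)"
```

```text
pos [-58.45 -50.18   2.01] rot [-2.000e-02  1.000e-02  1.607e+01]
pos [-58.45 -50.17  11.21] rot [-2.000e-02  1.000e-02  1.607e+01]
19.0
```

Emit:
step_arm([
  {"delta_pos": [-58.45, -50.2, 2.0], "delta_rot": [0, 0, 16.07], "jaw": 4},
  {"delta_pos": [-58.45, -50.2, 2.0], "delta_rot": [0, 0, 16.07], "jaw": 4},
  {"delta_pos": [-58.45, -50.2, 2.0], "delta_rot": [0, 0, 16.07], "jaw": 4},
  {"delta_pos": [-58.45, -50.2, 2.0], "delta_rot": [0, 0, 16.07], "jaw": 4},
  {"delta_pos": [-58.45, -50.2, 2.0], "delta_rot": [0, 0, 16.07], "jaw": 4},
  {"delta_pos": [-58.45, -50.2, 2.0], "delta_rot": [0, 0, 16.07], "jaw": 4},
  {"delta_pos": [-58.45, -50.2, 2.0], "delta_rot": [0, 0, 16.07], "jaw": 4},
  {"delta_pos": [-58.45, -50.2, 2.0], "delta_rot": [0, 0, 16.07], "jaw": 4},
  {"delta_pos": [-58.45, -50.2, 2.0], "delta_rot": [0, 0, 16.07], "jaw": 4},
  {"delta_pos": [-58.45, -50.2, 2.0], "delta_rot": [0, 0, 16.07], "jaw": 4},
  {"delta_pos": [-58.45, -50.2, 2.0], "delta_rot": [0, 0, 16.07], "jaw": 4},
  {"delta_pos": [-58.45, -50.2, 2.0], "delta_rot": [0, 0, 16.07], "jaw": 4},
])

```text
time_s: 1.4
tool_pos: [490.4, 31.3, 234.7]
orientation: [2.38, 2.05, 0.001]
wrist_force: [1.0, 1.9, 0.6]
opening: 39.8
grasp_force: 0.0
```

```bash
python3 -c "
from h import *
print(bot.observe()['tool_pos'])
plan(578,-113,230,-8.5)"
```

```text
[490.39615725  31.30606374 234.70247349]
pos [-12.97  10.8    0.47] rot [ 0.   -0.   -0.01]
```

Emit:
step_arm([
  {"delta_pos": [-13, 10.8, 0.5], "jaw": 4},
  {"delta_pos": [-13, 10.8, 0.5], "jaw": 4},
  {"delta_pos": [-13, 10.8, 0.5], "jaw": 4},
  {"delta_pos": [-13, 10.8, 0.5], "jaw": 4},
  {"delta_pos": [-13, 10.8, 0.5], "jaw": 4},
  {"delta_pos": [-13, 10.8, 0.5], "jaw": 4},
  {"delta_pos": [-13, 10.8, 0.5], "jaw": 4},
])

```text
invalid input at $.commands[0]: expected keys delta_rot, delta_pos, jaw
```

```bash
python3 -c "
from h import *
print(bot.observe()['tool_pos'])
plan(578,-113,139,-8.5)"
```

```text
[490.39615725  31.30606374 234.70247349]
pos [-12.97  10.8    9.57] rot [ 0.   -0.   -0.01]
```

Emit:
step_arm([
  {"delta_pos": [-13, 10.8, 0.5], "delta_rot": [0, 0, 0], "jaw": 4},
  {"delta_pos": [-13, 10.8, 0.5], "delta_rot": [0, 0, 0], "jaw": 4},
  {"delta_pos": [-13, 10.8, 0.5], "delta_rot": [0, 0, 0], "jaw": 4},
  {"delta_pos": [-13, 10.8, 0.5], "delta_rot": [0, 0, 0], "jaw": 4},
  {"delta_pos": [-13, 10.8, 0.5], "delta_rot": [0, 0, 0], "jaw": 4},
  {"delta_pos": [-13, 10.8, 0.5], "delta_rot": [0, 0, 0], "jaw": 4},
])

```text
time_s: 2.0
tool_pos: [576.9, -111.0, 229.1]
orientation: [-2.379, -2.049, 0.001]
wrist_force: [-0.6, 0.7, -0.3]
opening: 39.9
grasp_force: 0.0
```

```bash
python3 -c "
from h import *
print(bot.observe()['tool_pos'])
plan(578,-113,139,-8.5)"
```

```text
[ 576.85590484 -111.04094313  229.07698713]
pos [-0.18  0.16  9.01] rot [-0.02 -0.01 -0.01]
```

Descend and close.

Emit:
step_arm([
  {"delta_pos": [-0.1, 0, 4.5], "delta_rot": [0, 0, 0], "jaw": 4},
  {"delta_pos": [-0.1, 0, 8], "delta_rot": [0, 0, 0], "jaw": 4},
  {"delta_pos": [-0.1, 0, 9], "delta_rot": [0, 0, 0], "jaw": 4},
  {"delta_pos": [-0.1, 0, 9], "delta_rot": [0, 0, 0], "jaw": 4},
  {"delta_pos": [-0.1, 0, 9], "delta_rot": [0, 0, 0], "jaw": 4},
  {"delta_pos": [-0.1, 0, 9], "delta_rot": [0, 0, 0], "jaw": 2.2},
  {"delta_pos": [-0.1, 0, 9], "delta_rot": [0, 0, 0], "jaw": 1.2},
  {"delta_pos": [-0.1, 0, 9], "delta_rot": [0, 0, 0], "jaw": 1},
  {"delta_pos": [-0.1, 0, 9], "delta_rot": [0, 0, 0], "jaw": 1},
  {"delta_pos": [-0.1, 0, 9], "delta_rot": [0, 0, 0], "jaw": 1},
])

```text
time_s: 3.0
tool_pos: [578.9, -112.7, 141.9]
orientation: [2.377, 2.048, 0.004]
wrist_force: [0.9, 0.9, 6.6]
opening: 12.2
grasp_force: 60.2
```

```bash
python3 -c "
from h import *
crop('side',230,160,120,100,6,'pics/s1.png')
plan(590.5,-30,139,-8.5)"
```

```text
pos [ 8.35 -0.07  0.28] rot [ 0.05  0.01 -0.  ]
```

View pics/s1.png

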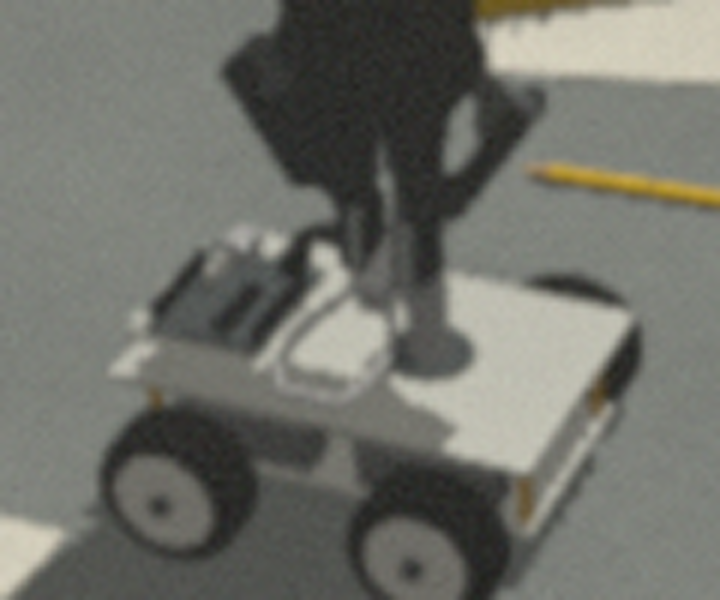

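The head is gripped (60 N). Pull out along +tool x.

Emit:
step_arm([
  {"delta_pos": [1, 0, 0], "delta_rot": [0, 0, 0], "jaw": 1},
  {"delta_pos": [2, 0, 0], "delta_rot": [0, 0, 0], "jaw": 1},
  {"delta_pos": [3.5, 0, 0], "delta_rot": [0, 0, 0], "jaw": 1},
  {"delta_pos": [5, 0, 0], "delta_rot": [0, 0, 0], "jaw": 1},
  {"delta_pos": [7, 0, 0], "delta_rot": [0, 0, 0], "jaw": 1},
  {"delta_pos": [8.3, 0, 0], "delta_rot": [0, 0, 0], "jaw": 1},
  {"delta_pos": [8.3, 0, -1], "delta_rot": [0, 0, 0], "jaw": 1},
  {"delta_pos": [8.3, 0, -1], "delta_rot": [0, 0, 0], "jaw": 1},
])

```text
time_s: 3.85
tool_pos: [590.6, -29.9, 151.4]
orientation: [2.377, 2.051, 0.002]
wrist_force: [-0.5, -0.7, 0.0]
opening: 12.2
grasp_force: 59.3
```

```bash
python3 -c "
from h import *
np.set_printoptions(precision=1,suppress=True)
print(bot.observe()['tool_pos'],bot.observe()['opening'])
i=crop('top',280,150,120,110,6,'pics/t2.png')
crop('side',210,160,140,110,5,'pics/s2.png')
plan(560,35,60,-8.5)"
python3 -c "
import cv2,numpy as np
a=cv2.imread('pics/t2.png');b=cv2.imread('pics/s2.png')
a=cv2.resize(a,(430,394));b=cv2.resize(b,(370,291));c=np.zeros((394,800,3),np.uint8);c[:,:430]=a;c[:291,430:]=b;cv2.imwrite('pics/c2.png',c)"
```

```text
[590.6 -29.9 151.4] 12.215211307460306
pos [ 6. -4.  9.] rot [ 0.  0. -0.]
```

View pics/c2.png

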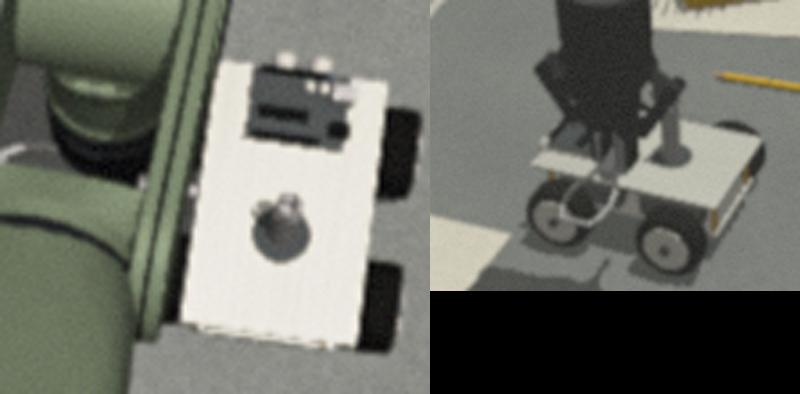

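Pin is out. Move it to the table, lower to just above it, release.

Emit:
step_arm([
  {"delta_pos": [4, -2, 0], "delta_rot": [0, 0, 0], "jaw": 1},
  {"delta_pos": [6, -4, 2], "delta_rot": [0, 0, 0], "jaw": 1},
  {"delta_pos": [6, -4, 6], "delta_rot": [0, 0, 0], "jaw": 1},
  {"delta_pos": [6, -4, 10], "delta_rot": [0, 0, 0], "jaw": 1},
  {"delta_pos": [6, -4, 12], "delta_rot": [0, 0, 0], "jaw": 1},
  {"delta_pos": [6, -4, 12.6], "delta_rot": [0, 0, 0], "jaw": 1},
  {"delta_pos": [6, -4, 12.8], "delta_rot": [0, 0, 0], "jaw": 1},
  {"delta_pos": [6, -4, 12.9], "delta_rot": [0, 0, 0], "jaw": 1},
  {"delta_pos": [6, -4, 12.9], "delta_rot": [0, 0, 0], "jaw": 1},
])

```text
time_s: 4.85
tool_pos: [560.2, 34.6, 21.9]
orientation: [2.379, 2.049, 0.003]
wrist_force: [-0.0, -0.6, -0.7]
opening: 12.4
grasp_force: 59.3
```

Emit:
step_arm([
  {"delta_pos": [0, 0, 0], "delta_rot": [0, 0, 0], "jaw": 2.5},
  {"delta_pos": [0, 0, 0], "delta_rot": [0, 0, 0], "jaw": 3},
  {"delta_pos": [0, 0, 0], "delta_rot": [0, 0, 0], "jaw": 3},
  {"delta_pos": [0, 0, 0], "delta_rot": [0, 0, 0], "jaw": 3},
  {"delta_pos": [0, 0, -4], "delta_rot": [0, 0, 0], "jaw": 3},
  {"delta_pos": [0, 0, -9], "delta_rot": [0, 0, 0], "jaw": 5},
  {"delta_pos": [0, 0, -14], "delta_rot": [0, 0, 0], "jaw": 8.4},
  {"delta_pos": [5, -5, -15], "delta_rot": [0, 0, 0], "jaw": 8.4},
  {"delta_pos": [9, -10, -15], "delta_rot": [0, 0, 0], "jaw": 8.4},
  {"delta_pos": [9, -10, -15], "delta_rot": [0, 0, 0], "jaw": 8.4},
])

```text
time_s: 5.85
tool_pos: [471.6, 140.5, 171.5]
orientation: [-2.38, -2.051, -0.002]
wrist_force: [-0.2, -0.0, 0.4]
opening: 83.8
grasp_force: 0.0
```

```bash
python3 -c "
from h import *
np.set_printoptions(precision=1,suppress=True)
print(bot.observe()['tool_pos'])
i=crop('top',250,150,150,130,5,'pics/t3.png')
for n in('top','side'):
  for d in discs(n,bot.read_camera(n)): print(n,np.array(d),onz(n,d[0],d[1],9 if n=='top' else 7))
"
```

```text
[471.6 140.5 171.5]
top [255.6 272.4  19.4  19.9] [444.5 115.2   9. ]
side [268.  394.9  22.3  26.6] [512.1 326.3   7. ]
side [329.1 316.8  16.1  22.2] [444.9 112.6   7. ]
side [269.2 212.4  24.5  38.4] [ 693.7 -238.3    7. ]
```

View pics/t3.png

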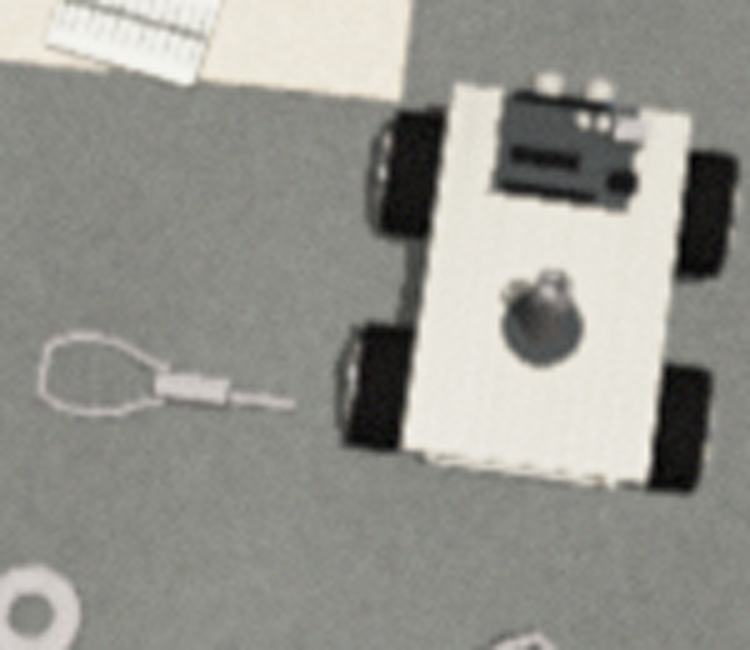

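Pin lies flat at crop (190,388). The post top is near pixel (361,207), which gives a post at about (573,-143). Now the first disc.

```bash
python3 -c "
from h import *
plan(444.7,114,16,-8.5)"
```

```text
pos [-2.99 -2.3  15.48] rot [0.   0.   0.04]
```

Emit:
step_arm([
  {"delta_pos": [-3, -2.3, 4], "delta_rot": [0, 0, 0], "jaw": 7.5},
  {"delta_pos": [-3, -2.3, 9], "delta_rot": [0, 0, 0], "jaw": 7.5},
  {"delta_pos": [-3, -2.3, 13], "delta_rot": [0, 0, 0], "jaw": 7.5},
  {"delta_pos": [-3, -2.3, 15], "delta_rot": [0, 0, 0], "jaw": 7.5},
  {"delta_pos": [-3, -2.3, 15.4], "delta_rot": [0, 0, 0], "jaw": 7},
  {"delta_pos": [-3, -2.3, 15.4], "delta_rot": [0, 0, 0], "jaw": 6},
  {"delta_pos": [-3, -2.3, 15.4], "delta_rot": [0, 0, 0], "jaw": 4.8},
  {"delta_pos": [-3, -2.3, 15.4], "delta_rot": [0, 0, 0], "jaw": 4.8},
  {"delta_pos": [-3, -2.3, 15.4], "delta_rot": [0, 0, 0], "jaw": 4.8},
  {"delta_pos": [-3, -2.3, 15.4], "delta_rot": [0, 0, 0], "jaw": 4.8},
])

```text
time_s: 7.0
tool_pos: [447.9, 112.6, 18.3]
orientation: [2.378, 2.049, 0.005]
wrist_force: [0.5, -1.4, 5.1]
opening: 49.0
grasp_force: 50.4
```

```bash
python3 -c "
from h import *
plan(573,-143,190,-8.5)"
```

```text
pos [-23.43  16.21 -17.12] rot [ 0.05 -0.01  0.  ]
```

Emit:
step_arm([
  {"delta_pos": [0, 0, -4], "delta_rot": [0, 0, 0], "jaw": 4.8},
  {"delta_pos": [0, 0, -9], "delta_rot": [0, 0, 0], "jaw": 4.8},
  {"delta_pos": [-1, 1, -14], "delta_rot": [0, 0, 0], "jaw": 4.8},
  {"delta_pos": [-4, 3, -17.1], "delta_rot": [0, 0, 0], "jaw": 4.8},
  {"delta_pos": [-8, 6, -17.1], "delta_rot": [0, 0, 0], "jaw": 4.8},
  {"delta_pos": [-12, 9, -17.1], "delta_rot": [0, 0, 0], "jaw": 4.8},
  {"delta_pos": [-16, 12, -17.1], "delta_rot": [0, 0, 0], "jaw": 4.8},
  {"delta_pos": [-20, 14.5, -17.1], "delta_rot": [0, 0, 0], "jaw": 4.8},
  {"delta_pos": [-22.5, 16.2, -17.1], "delta_rot": [0, 0, 0], "jaw": 4.8},
  {"delta_pos": [-23.4, 16.2, -17.1], "delta_rot": [0, 0, 0], "jaw": 4.8},
  {"delta_pos": [-23.4, 16.2, -17.1], "delta_rot": [0, 0, 0], "jaw": 4.8},
  {"delta_pos": [-23.4, 16.2, -17.1], "delta_rot": [0, 0, 0], "jaw": 4.8},
])

```text
time_s: 8.2
tool_pos: [570.8, -141.6, 187.1]
orientation: [-2.378, -2.05, 0.0]
wrist_force: [-0.4, 0.3, -2.0]
opening: 48.3
grasp_force: 50.0
```

```bash
python3 -c "
from h import *
np.set_printoptions(precision=1,suppress=True)
a=crop('top',305,150,110,110,4,'pics/a.png');b=crop('side',235,130,120,110,4,'pics/b.png')
print(proj('top',[573,-143,180]),proj('side',[573,-143,180]),proj('side',[573,-143,144.5]))
s=bot.observe();print(s['tool_pos'],s['opening'],s['grasp_force'])
A=cv2.imread('pics/a.png');B=cv2.imread('pics/b.png');B=cv2.resize(B,(360,330));A=cv2.resize(A,(330,330));cv2.imwrite('pics/c4.png',np.hstack([A,B]))
"
```

```text
[362.4 202.4] [299.4 180.5] [300.1 193.2]
[ 571.  -141.1  187.5] 48.88541278413445 49.976427778601646
```

View pics/c4.png

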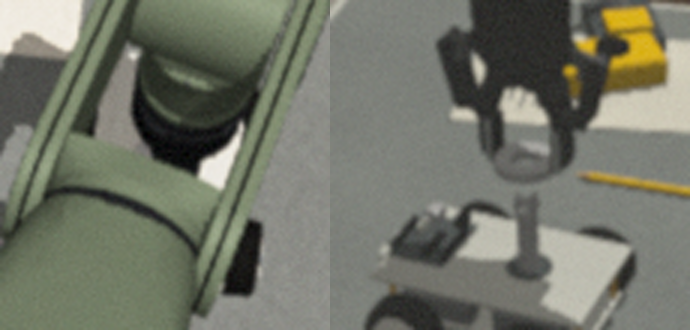

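Disc held level above the post. The side view shows disc and post centred on the same column (~300 px). Centre and lower gently.

```bash
python3 -c "
from h import *
plan(572.8,-143.7,165,-8.5)"
```

```text
pos [-0.23  0.22  2.25] rot [-0.01 -0.01  0.02]
```

Emit:
step_arm([
  {"delta_pos": [-0.23, 0.22, 1], "delta_rot": [0, 0, 0], "jaw": 4.8},
  {"delta_pos": [-0.23, 0.22, 2], "delta_rot": [0, 0, 0], "jaw": 4.8},
  {"delta_pos": [-0.23, 0.22, 2.2], "delta_rot": [0, 0, 0], "jaw": 4.8},
  {"delta_pos": [-0.23, 0.22, 2.5], "delta_rot": [0, 0, 0], "jaw": 4.8},
  {"delta_pos": [-0.23, 0.22, 2.8], "delta_rot": [0, 0, 0], "jaw": 4.8},
  {"delta_pos": [-0.23, 0.22, 3.1], "delta_rot": [0, 0, 0], "jaw": 4.8},
  {"delta_pos": [-0.23, 0.22, 3.1], "delta_rot": [0, 0, 0], "jaw": 4.8},
])

```text
time_s: 9.0
tool_pos: [573.3, -145.3, 156.3]
orientation: [-2.38, -2.05, 0.001]
wrist_force: [-0.5, 1.0, -2.4]
opening: 48.9
grasp_force: 49.9
```

Emit:
step_arm([
  {"delta_pos": [0, 0, 1], "delta_rot": [0, 0, 0], "jaw": 4.8},
  {"delta_pos": [0, 0, 2.5], "delta_rot": [0, 0, 0], "jaw": 4.8},
  {"delta_pos": [0, 0, 4], "delta_rot": [0, 0, 0], "jaw": 4.8},
  {"delta_pos": [0, 0, 4.5], "delta_rot": [0, 0, 0], "jaw": 4.8},
  {"delta_pos": [0, 0, 4.5], "delta_rot": [0, 0, 0], "jaw": 4.8},
])

```text
time_s: 9.5
tool_pos: [572.2, -144.9, 109.4]
orientation: [-2.378, -2.048, 0.003]
wrist_force: [-1.0, -1.0, -1.2]
opening: 48.9
grasp_force: 50.0
```

Free all the way. Release and retreat.

Emit:
step_arm([
  {"delta_pos": [0, 0, 0], "delta_rot": [0, 0, 0], "jaw": 6},
  {"delta_pos": [0, 0, 0], "delta_rot": [0, 0, 0], "jaw": 6.5},
  {"delta_pos": [0, 0, 0], "delta_rot": [0, 0, 0], "jaw": 6.5},
  {"delta_pos": [0, 0, -4], "delta_rot": [0, 0, 0], "jaw": 6.5},
  {"delta_pos": [0, 0, -9], "delta_rot": [0, 0, 0], "jaw": 6.5},
  {"delta_pos": [4, 0, -9], "delta_rot": [0, 0, 0], "jaw": 8},
  {"delta_pos": [9, 0, -9], "delta_rot": [0, 0, 0], "jaw": 8},
  {"delta_pos": [14, -2, -9], "delta_rot": [0, 0, 0], "jaw": 8},
  {"delta_pos": [19, -4, -9], "delta_rot": [0, 0, 0], "jaw": 8},
  {"delta_pos": [24, -6, -9], "delta_rot": [0, 0, 0], "jaw": 8},
  {"delta_pos": [24, -6, -9], "delta_rot": [0, 0, 0], "jaw": 8},
])

```text
time_s: 10.6
tool_pos: [548.3, 105.5, 202.6]
orientation: [-2.374, -2.056, -0.003]
wrist_force: [0.5, -1.1, -0.0]
opening: 80.3
grasp_force: 0.0
```

```bash
python3 -c "
from h import *
np.set_printoptions(precision=1,suppress=True)
print(bot.observe()['tool_pos'])
a=crop('top',305,150,110,110,3,'pics/a.png');b=crop('side',235,150,110,110,3,'pics/b.png')
for n in('top','side'):
  for d in discs(n,bot.read_camera(n)): print(n,np.array(d),onz(n,d[0],d[1],9 if n=='top' else 7))
A=cv2.imread('pics/a.png');B=cv2.imread('pics/b.png');cv2.imwrite('pics/c5.png',np.hstack([A,B]))
"
```

```text
[548.3 105.5 202.6]
top [171.2 247.6  18.2  20. ] [510.7 330.8   9. ]
side [268.  394.9  22.3  26.7] [512.1 326.4   7. ]
```

View pics/c5.png

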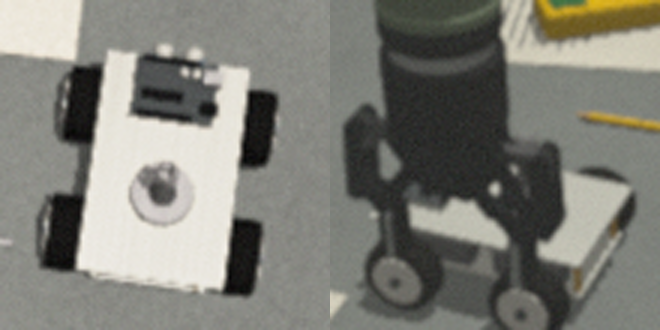

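Disc 1 sits on the deck around the post. Next is the far disc at (511,328).

```bash
python3 -c "
from h import *
plan(511.4,328,16,-8.5)"
```

```text
pos [21.98 -7.24 18.6 ] rot [0.02 0.01 0.  ]
```

Emit:
step_arm([
  {"delta_pos": [5, -2, 0], "delta_rot": [0, 0, 0], "jaw": 7.5},
  {"delta_pos": [10, -4, 0], "delta_rot": [0, 0, 0], "jaw": 7.5},
  {"delta_pos": [15, -5, 0], "delta_rot": [0, 0, 0], "jaw": 7.5},
  {"delta_pos": [20, -7.2, 4], "delta_rot": [0, 0, 0], "jaw": 7.5},
  {"delta_pos": [22, -7.2, 8], "delta_rot": [0, 0, 0], "jaw": 7.5},
  {"delta_pos": [22, -7.2, 13], "delta_rot": [0, 0, 0], "jaw": 7.5},
  {"delta_pos": [22, -7.2, 14], "delta_rot": [0, 0, 0], "jaw": 7.5},
  {"delta_pos": [22, -7.2, 14], "delta_rot": [0, 0, 0], "jaw": 7.5},
])

```text
time_s: 11.6
tool_pos: [508.4, 326.1, 56.5]
orientation: [-2.38, -2.047, 0.016]
wrist_force: [0.1, 0.0, -0.6]
opening: 74.6
grasp_force: 0.0
```

```bash
python3 -c "
from h import *
np.set_printoptions(precision=1,suppress=True)
for n in('top','side'):
  for d in discs(n,bot.read_camera(n)): print(n,np.array(d),onz(n,d[0],d[1],9 if n=='top' else 7))
print(bot.observe()['tool_pos']);plan(511.4,328,17,-8.5)"
```

```text
top [213.6 270.7  19.7  20.6] [449.9 221.    9. ]
top [212.9 231.5  19.1  20.4] [551.5 226.3   9. ]
side [315.  354.6  19.4  23.5] [450.1 217.7   7. ]
[512.4 327.7  61.9]
pos [ 0.  -0.1  4.5] rot [ 0.  0. -0.]
```

Others unmoved. Descend, grip and lift.

Emit:
step_arm([
  {"delta_pos": [0, -0.1, 3], "delta_rot": [0, 0, 0], "jaw": 7},
  {"delta_pos": [0, -0.1, 4.4], "delta_rot": [0, 0, 0], "jaw": 6.5},
  {"delta_pos": [0, -0.1, 4.5], "delta_rot": [0, 0, 0], "jaw": 6},
  {"delta_pos": [0, -0.1, 4.5], "delta_rot": [0, 0, 0], "jaw": 4.8},
  {"delta_pos": [0, -0.1, 4.5], "delta_rot": [0, 0, 0], "jaw": 4.8},
  {"delta_pos": [0, -0.1, 4.5], "delta_rot": [0, 0, 0], "jaw": 4.8},
  {"delta_pos": [0, -0.1, 4.5], "delta_rot": [0, 0, 0], "jaw": 4.8},
])

```text
time_s: 12.4
tool_pos: [510.9, 329.6, 18.0]
orientation: [2.379, 2.05, 0.003]
wrist_force: [0.5, -0.8, 3.5]
opening: 49.3
grasp_force: 54.9
```

```bash
python3 -c "
from h import *
print(bot.observe()['tool_pos']);plan(573,-143.7,190,-8.5)"
```

```text
[510.92214813 329.6448759   17.9623028 ]
pos [-45.88  13.16 -17.23] rot [ 0.02 -0.01  0.  ]
```

Emit:
step_arm([
  {"delta_pos": [0, 0, -5], "delta_rot": [0, 0, 0], "jaw": 4.8},
  {"delta_pos": [0, 0, -10], "delta_rot": [0, 0, 0], "jaw": 4.8},
  {"delta_pos": [-2, 1, -15], "delta_rot": [0, 0, 0], "jaw": 4.8},
  {"delta_pos": [-6, 2, -17.2], "delta_rot": [0, 0, 0], "jaw": 4.8},
  {"delta_pos": [-11, 3.5, -17.2], "delta_rot": [0, 0, 0], "jaw": 4.8},
  {"delta_pos": [-16, 5, -17.2], "delta_rot": [0, 0, 0], "jaw": 4.8},
  {"delta_pos": [-21, 6.5, -17.2], "delta_rot": [0, 0, 0], "jaw": 4.8},
  {"delta_pos": [-26, 8, -17.2], "delta_rot": [0, 0, 0], "jaw": 4.8},
  {"delta_pos": [-31, 9.5, -17.2], "delta_rot": [0, 0, 0], "jaw": 4.8},
  {"delta_pos": [-36, 11, -17.2], "delta_rot": [0, 0, 0], "jaw": 4.8},
  {"delta_pos": [-41, 12.5, -17.2], "delta_rot": [0, 0, 0], "jaw": 4.8},
  {"delta_pos": [-45.8, 13.2, -17.2], "delta_rot": [0, 0, 0], "jaw": 4.8},
])

```text
time_s: 13.6
tool_pos: [572.6, -130.9, 189.0]
orientation: [2.379, 2.05, 0.001]
wrist_force: [0.6, -0.4, -1.8]
opening: 49.1
grasp_force: 54.8
```

Emit:
step_arm([
  {"delta_pos": [0, 0, 0], "delta_rot": [0, 0, 0], "jaw": 4.8},
  {"delta_pos": [0, 0, 0], "delta_rot": [0, 0, 0], "jaw": 4.8},
  {"delta_pos": [0, 0, 0], "delta_rot": [0, 0, 0], "jaw": 4.8},
])

```text
time_s: 13.9
tool_pos: [572.0, -127.9, 188.4]
orientation: [-2.378, -2.051, -0.0]
wrist_force: [1.1, 0.5, -1.7]
opening: 49.3
grasp_force: 54.8
```

```bash
python3 -c "
from h import *
print(bot.observe()['tool_pos']);plan(572.8,-142.8,109,-8.5)"
```

```text
[ 571.95243014 -127.88422819  188.43261997]
pos [-1.47  0.31  7.94] rot [-0.01 -0.01  0.01]
```

Emit:
step_arm([
  {"delta_pos": [-1.5, 0.3, 1], "delta_rot": [0, 0, 0], "jaw": 4.8},
  {"delta_pos": [-1.5, 0.3, 2], "delta_rot": [0, 0, 0], "jaw": 4.8},
  {"delta_pos": [-1.5, 0.3, 2.4], "delta_rot": [0, 0, 0], "jaw": 4.8},
  {"delta_pos": [-1.5, 0.3, 2.8], "delta_rot": [0, 0, 0], "jaw": 4.8},
  {"delta_pos": [-1.5, 0.3, 3.2], "delta_rot": [0, 0, 0], "jaw": 4.8},
  {"delta_pos": [-1.5, 0.3, 3.2], "delta_rot": [0, 0, 0], "jaw": 4.8},
])

```text
time_s: 14.5
tool_pos: [572.9, -143.4, 156.0]
orientation: [-2.379, -2.05, -0.001]
wrist_force: [-0.3, 2.3, -3.1]
opening: 48.9
grasp_force: 54.7
```

Emit:
step_arm([
  {"delta_pos": [0, 0, 1], "delta_rot": [0, 0, 0], "jaw": 4.8},
  {"delta_pos": [0, 0, 2], "delta_rot": [0, 0, 0], "jaw": 4.8},
  {"delta_pos": [0, 0, 3.5], "delta_rot": [0, 0, 0], "jaw": 4.8},
  {"delta_pos": [0, 0, 4.5], "delta_rot": [0, 0, 0], "jaw": 4.8},
  {"delta_pos": [0, 0, 4.5], "delta_rot": [0, 0, 0], "jaw": 4.8},
])

```text
time_s: 15.0
tool_pos: [572.6, -143.2, 109.3]
orientation: [-2.378, -2.049, -0.001]
wrist_force: [2.3, 4.6, -3.5]
opening: 48.6
grasp_force: 54.5
```

Emit:
step_arm([
  {"delta_pos": [0, 0, 0], "delta_rot": [0, 0, 0], "jaw": 6},
  {"delta_pos": [0, 0, 0], "delta_rot": [0, 0, 0], "jaw": 6.5},
  {"delta_pos": [0, 0, 0], "delta_rot": [0, 0, 0], "jaw": 6.5},
  {"delta_pos": [0, 0, -4], "delta_rot": [0, 0, 0], "jaw": 6.5},
  {"delta_pos": [0, 0, -9], "delta_rot": [0, 0, 0], "jaw": 6.5},
  {"delta_pos": [4, 4, -9], "delta_rot": [0, 0, 0], "jaw": 8},
  {"delta_pos": [8, 7, -9], "delta_rot": [0, 0, 0], "jaw": 8},
  {"delta_pos": [12, 10, -9], "delta_rot": [0, 0, 0], "jaw": 8},
  {"delta_pos": [15, 13, -9], "delta_rot": [0, 0, 0], "jaw": 8},
  {"delta_pos": [17, 15, -9], "delta_rot": [0, 0, 0], "jaw": 8},
  {"delta_pos": [17, 15, -9], "delta_rot": [0, 0, 0], "jaw": 8},
])

```text
time_s: 16.1
tool_pos: [748.9, 4.5, 201.3]
orientation: [2.375, 2.054, 0.003]
wrist_force: [-0.3, -0.8, -0.2]
opening: 80.0
grasp_force: 0.0
```

```bash
python3 -c "
from h import *
np.set_printoptions(precision=1,suppress=True)
for n in('top','side'):
  i=bot.read_camera(n);cv2.imwrite(f'pics/x{n}.png',i[:,:,::-1])
  for d in discs(n,i): print(n,np.array(d),onz(n,d[0],d[1],9 if n=='top' else 7))
print(bot.observe()['tool_pos']);plan(450,219.5,16.5,-8.5)"
```

```text
side [265.1 347.8  18.5  24.5] [552.2 222.9   7. ]
side [531.4  10.2  18.2  21.7] [ -245.6 -2787.4     7. ]
[746.6   1.6 201.3]
pos [ 17.2 -32.5  18.5] rot [-0.  0.  0.]
```

Emit:
step_arm([
  {"delta_pos": [3.5, -3.5, 0], "delta_rot": [0, 0, 0], "jaw": 7.5},
  {"delta_pos": [7, -7, 0], "delta_rot": [0, 0, 0], "jaw": 7.5},
  {"delta_pos": [10, -10.5, 0], "delta_rot": [0, 0, 0], "jaw": 7.5},
  {"delta_pos": [13, -14, 0], "delta_rot": [0, 0, 0], "jaw": 7.5},
  {"delta_pos": [16, -18, 0], "delta_rot": [0, 0, 0], "jaw": 7.5},
  {"delta_pos": [19.2, -22.6, 2], "delta_rot": [0, 0, 0], "jaw": 7.5},
  {"delta_pos": [19.2, -22.6, 6], "delta_rot": [0, 0, 0], "jaw": 7.5},
  {"delta_pos": [19.2, -22.6, 10], "delta_rot": [0, 0, 0], "jaw": 7.5},
  {"delta_pos": [19.2, -22.6, 14], "delta_rot": [0, 0, 0], "jaw": 7.5},
  {"delta_pos": [19.2, -22.6, 14], "delta_rot": [0, 0, 0], "jaw": 7.5},
  {"delta_pos": [19.2, -22.6, 14], "delta_rot": [0, 0, 0], "jaw": 7.5},
])

```text
time_s: 17.3
tool_pos: [551.0, 223.7, 62.0]
orientation: [-2.381, -2.049, 0.002]
wrist_force: [0.1, -0.1, 0.6]
opening: 75.2
grasp_force: 0.0
```

```bash
python3 -c "
from h import *
np.set_printoptions(precision=1,suppress=True)
for n in('top','side'):
  i=bot.read_camera(n)
  for d in discs(n,i): print(n,np.array(d),onz(n,d[0],d[1],9 if n=='top' else 7))
print(bot.observe()['tool_pos']);plan(551.8,224.5,17,-8.5)"
```

```text
[553.7 224.7  64.7]
pos [-0.1 -0.2  4.8] rot [ 0.1 -0.  -0. ]
```

Emit:
step_arm([
  {"delta_pos": [0, 0, 3], "delta_rot": [0, 0, 0], "jaw": 7},
  {"delta_pos": [0, 0, 4.4], "delta_rot": [0, 0, 0], "jaw": 6.5},
  {"delta_pos": [0, 0, 4.7], "delta_rot": [0, 0, 0], "jaw": 6},
  {"delta_pos": [0, 0, 4.7], "delta_rot": [0, 0, 0], "jaw": 4.8},
  {"delta_pos": [0, 0, 4.7], "delta_rot": [0, 0, 0], "jaw": 4.8},
  {"delta_pos": [0, 0, 4.7], "delta_rot": [0, 0, 0], "jaw": 4.8},
  {"delta_pos": [0, 0, 4.7], "delta_rot": [0, 0, 0], "jaw": 4.8},
  {"delta_pos": [0, 0, 4.7], "delta_rot": [0, 0, 0], "jaw": 4.8},
])

```text
time_s: 18.2
tool_pos: [552.8, 225.3, 16.4]
orientation: [2.379, 2.05, 0.004]
wrist_force: [0.3, -0.9, 7.0]
opening: 49.1
grasp_force: 56.5
```

```bash
python3 -c "
from h import *
print(bot.observe()['tool_pos']);plan(573,-143,188,-8.5)"
```

```text
[552.80345119 225.27792454  16.40094592]
pos [-36.11   7.49 -17.17] rot [ 0.03 -0.01  0.  ]
```

Emit:
step_arm([
  {"delta_pos": [0, 0, -5], "delta_rot": [0, 0, 0], "jaw": 4.8},
  {"delta_pos": [0, 0, -10], "delta_rot": [0, 0, 0], "jaw": 4.8},
  {"delta_pos": [-2, 0, -15], "delta_rot": [0, 0, 0], "jaw": 4.8},
  {"delta_pos": [-7, 1, -17.2], "delta_rot": [0, 0, 0], "jaw": 4.8},
  {"delta_pos": [-12, 2.5, -17.2], "delta_rot": [0, 0, 0], "jaw": 4.8},
  {"delta_pos": [-16.5, 4, -17.2], "delta_rot": [0, 0, 0], "jaw": 4.8},
  {"delta_pos": [-21, 5.5, -17.2], "delta_rot": [0, 0, 0], "jaw": 4.8},
  {"delta_pos": [-26, 7.5, -17.2], "delta_rot": [0, 0, 0], "jaw": 4.8},
  {"delta_pos": [-30.5, 7.5, -17.2], "delta_rot": [0, 0, 0], "jaw": 4.8},
  {"delta_pos": [-34, 7.5, -17.2], "delta_rot": [0, 0, 0], "jaw": 4.8},
  {"delta_pos": [-36, 7.5, -17.2], "delta_rot": [0, 0, 0], "jaw": 4.8},
  {"delta_pos": [-36, 7.5, -17.2], "delta_rot": [0, 0, 0], "jaw": 4.8},
])

```text
time_s: 19.4
tool_pos: [571.5, -145.1, 186.1]
orientation: [-2.384, -2.045, 0.002]
wrist_force: [0.6, -0.1, -0.7]
opening: 48.6
grasp_force: 53.0
```

Emit:
step_arm([
  {"delta_pos": [0, 0, 0], "delta_rot": [0, 0, 0], "jaw": 4.8},
  {"delta_pos": [0, 0, 0], "delta_rot": [0, 0, 0], "jaw": 4.8},
  {"delta_pos": [0, 0, 0], "delta_rot": [0, 0, 0], "jaw": 4.8},
])

```text
time_s: 19.7
tool_pos: [572.4, -140.7, 186.6]
orientation: [-2.378, -2.053, -0.0]
wrist_force: [0.0, 0.0, -1.6]
opening: 49.1
grasp_force: 53.0
```

```bash
python3 -c "
from h import *
print(bot.observe()['tool_pos']);plan(573.2,-141.5,156,-8.5)"
```

```text
[ 572.44676122 -140.65973957  186.55403557]
pos [-0.07  0.09  3.06] rot [-0.   -0.    0.02]
```

Emit:
step_arm([
  {"delta_pos": [-0.07, 0.09, 1], "delta_rot": [0, 0, 0], "jaw": 4.8},
  {"delta_pos": [-0.07, 0.09, 2], "delta_rot": [0, 0, 0], "jaw": 4.8},
  {"delta_pos": [-0.07, 0.09, 2.4], "delta_rot": [0, 0, 0], "jaw": 4.8},
  {"delta_pos": [-0.07, 0.09, 2.7], "delta_rot": [0, 0, 0], "jaw": 4.8},
  {"delta_pos": [-0.07, 0.09, 3.1], "delta_rot": [0, 0, 0], "jaw": 4.8},
  {"delta_pos": [-0.07, 0.09, 3.1], "delta_rot": [0, 0, 0], "jaw": 4.8},
])

```text
time_s: 20.3
tool_pos: [572.8, -142.9, 155.0]
orientation: [-2.379, -2.05, 0.001]
wrist_force: [0.5, -0.0, -0.4]
opening: 49.3
grasp_force: 53.0
```

Emit:
step_arm([
  {"delta_pos": [0, 0, 1], "delta_rot": [0, 0, 0], "jaw": 4.8},
  {"delta_pos": [0, 0, 2], "delta_rot": [0, 0, 0], "jaw": 4.8},
  {"delta_pos": [0, 0, 3.3], "delta_rot": [0, 0, 0], "jaw": 4.8},
  {"delta_pos": [0, 0, 4.3], "delta_rot": [0, 0, 0], "jaw": 4.8},
  {"delta_pos": [0, 0, 4.3], "delta_rot": [0, 0, 0], "jaw": 4.8},
])

```text
time_s: 20.8
tool_pos: [571.6, -142.4, 109.9]
orientation: [-2.377, -2.048, 0.003]
wrist_force: [-0.5, -0.1, -1.3]
opening: 48.6
grasp_force: 53.0
```

Emit:
step_arm([
  {"delta_pos": [0, 0, 0], "delta_rot": [0, 0, 0], "jaw": 6},
  {"delta_pos": [0, 0, 0], "delta_rot": [0, 0, 0], "jaw": 6.5},
  {"delta_pos": [0, 0, 0], "delta_rot": [0, 0, 0], "jaw": 6.5},
  {"delta_pos": [0, 0, -4], "delta_rot": [0, 0, 0], "jaw": 6.5},
  {"delta_pos": [0, 0, -9], "delta_rot": [0, 0, 0], "jaw": 6.5},
  {"delta_pos": [5, -1, -9], "delta_rot": [0, 0, 0], "jaw": 8},
  {"delta_pos": [10, -3, -9], "delta_rot": [0, 0, 0], "jaw": 8},
  {"delta_pos": [15, -5, -9], "delta_rot": [0, 0, 0], "jaw": 8},
  {"delta_pos": [19, -7, -9], "delta_rot": [0, 0, 0], "jaw": 8},
  {"delta_pos": [22, -8, -9], "delta_rot": [0, 0, 0], "jaw": 8},
  {"delta_pos": [22, -8, -9], "delta_rot": [0, 0, 0], "jaw": 8},
])

```text
time_s: 21.9
tool_pos: [525.5, 90.6, 203.6]
orientation: [-2.374, -2.057, -0.003]
wrist_force: [0.1, -0.2, 1.2]
opening: 80.3
grasp_force: 0.0
```

```bash
python3 -c "
from h import *
np.set_printoptions(precision=1,suppress=True)
for n in('top','side'):
  i=bot.read_camera(n);cv2.imwrite(f'pics/x{n}.png',i[:,:,::-1])
  for d in discs(n,i): print(n,np.array(d),onz(n,d[0],d[1],9 if n=='top' else 7))
print(bot.observe()['tool_pos']);plan(450,219.5,60,-8.5)"
```

```text
[526.8  87.1 203.5]
pos [12.  -9.6 14.3] rot [0. 0. 0.]
```

View pics/xside.png

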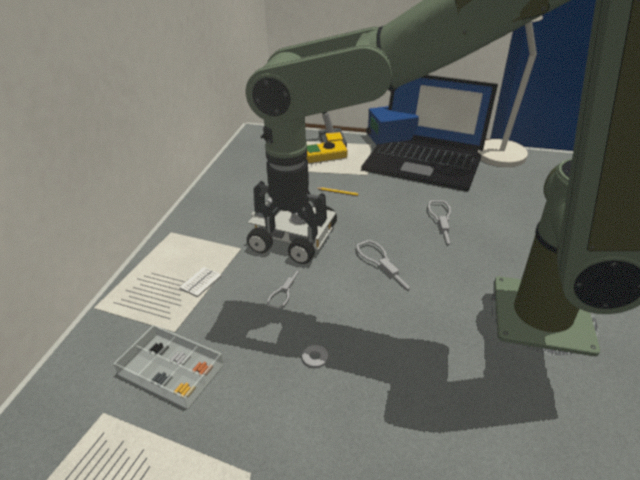

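The disc stands at (315,356), unmoved and only half in shadow. Go to it.

Emit:
step_arm([
  {"delta_pos": [4, -3, 0], "delta_rot": [0, 0, 0], "jaw": 7.5},
  {"delta_pos": [8, -6, 0], "delta_rot": [0, 0, 0], "jaw": 7.5},
  {"delta_pos": [12, -9.6, 3], "delta_rot": [0, 0, 0], "jaw": 7.5},
  {"delta_pos": [12, -9.6, 8], "delta_rot": [0, 0, 0], "jaw": 7.5},
  {"delta_pos": [12, -9.6, 12], "delta_rot": [0, 0, 0], "jaw": 7.5},
  {"delta_pos": [12, -9.6, 14], "delta_rot": [0, 0, 0], "jaw": 7.5},
  {"delta_pos": [12, -9.6, 14], "delta_rot": [0, 0, 0], "jaw": 7.5},
  {"delta_pos": [12, -9.6, 14], "delta_rot": [0, 0, 0], "jaw": 7.5},
  {"delta_pos": [12, -9.6, 14], "delta_rot": [0, 0, 0], "jaw": 7.5},
])

```text
time_s: 22.9
tool_pos: [451.9, 219.2, 64.8]
orientation: [2.38, 2.048, 0.006]
wrist_force: [-0.3, 0.9, -0.0]
opening: 74.9
grasp_force: 0.0
```

```bash
python3 -c "
from h import *
print(bot.observe()['tool_pos']);plan(450,219.5,17,-8.5)"
```

```text
[451.85974048 219.20706122  64.79841645]
pos [-0.01 -0.21  4.78] rot [ 0.05 -0.02 -0.02]
```

Emit:
step_arm([
  {"delta_pos": [0, -0.1, 3], "delta_rot": [0, 0, 0], "jaw": 7},
  {"delta_pos": [0, -0.1, 4.4], "delta_rot": [0, 0, 0], "jaw": 6.5},
  {"delta_pos": [0, -0.1, 4.7], "delta_rot": [0, 0, 0], "jaw": 6},
  {"delta_pos": [0, -0.1, 4.7], "delta_rot": [0, 0, 0], "jaw": 4.8},
  {"delta_pos": [0, -0.1, 4.7], "delta_rot": [0, 0, 0], "jaw": 4.8},
  {"delta_pos": [0, -0.1, 4.7], "delta_rot": [0, 0, 0], "jaw": 4.8},
  {"delta_pos": [0, -0.1, 4.7], "delta_rot": [0, 0, 0], "jaw": 4.8},
  {"delta_pos": [0, -0.1, 4.7], "delta_rot": [0, 0, 0], "jaw": 4.8},
])

```text
time_s: 23.7
tool_pos: [448.8, 219.7, 16.3]
orientation: [2.38, 2.05, 0.001]
wrist_force: [-0.0, 0.6, 1.8]
opening: 49.6
grasp_force: 63.1
```

```bash
python3 -c "
from h import *
print(bot.observe()['tool_pos']);plan(573,-142.5,188,-8.5)"
```

```text
[448.8104337  219.66038471  16.31364807]
pos [-33.98  17.65 -17.17] rot [ 0.01 -0.01  0.  ]
```

Emit:
step_arm([
  {"delta_pos": [0, 0, -5], "delta_rot": [0, 0, 0], "jaw": 4.8},
  {"delta_pos": [0, 0, -10], "delta_rot": [0, 0, 0], "jaw": 4.8},
  {"delta_pos": [-2, 1, -15], "delta_rot": [0, 0, 0], "jaw": 4.8},
  {"delta_pos": [-6, 3, -17.2], "delta_rot": [0, 0, 0], "jaw": 4.8},
  {"delta_pos": [-10, 5, -17.2], "delta_rot": [0, 0, 0], "jaw": 4.8},
  {"delta_pos": [-14, 7, -17.2], "delta_rot": [0, 0, 0], "jaw": 4.8},
  {"delta_pos": [-18, 9.5, -17.2], "delta_rot": [0, 0, 0], "jaw": 4.8},
  {"delta_pos": [-22, 12, -17.2], "delta_rot": [0, 0, 0], "jaw": 4.8},
  {"delta_pos": [-26, 14.5, -17.2], "delta_rot": [0, 0, 0], "jaw": 4.8},
  {"delta_pos": [-30, 17.6, -17.2], "delta_rot": [0, 0, 0], "jaw": 4.8},
  {"delta_pos": [-33, 17.6, -17.2], "delta_rot": [0, 0, 0], "jaw": 4.8},
  {"delta_pos": [-34, 17.6, -17.2], "delta_rot": [0, 0, 0], "jaw": 4.8},
])

```text
time_s: 24.9
tool_pos: [571.9, -146.1, 187.1]
orientation: [-2.384, -2.046, 0.002]
wrist_force: [0.3, 0.2, -2.8]
opening: 49.3
grasp_force: 63.1
```

Emit:
step_arm([
  {"delta_pos": [0, 0, 0], "delta_rot": [0, 0, 0], "jaw": 4.8},
  {"delta_pos": [0, 0, 0], "delta_rot": [0, 0, 0], "jaw": 4.8},
  {"delta_pos": [0, 0, 0], "delta_rot": [0, 0, 0], "jaw": 4.8},
  {"delta_pos": [0, 0, 0], "delta_rot": [0, 0, 0], "jaw": 4.8},
])

```text
time_s: 25.3
tool_pos: [572.2, -141.2, 187.8]
orientation: [-2.378, -2.053, -0.0]
wrist_force: [-0.2, 0.1, -1.9]
opening: 49.3
grasp_force: 63.1
```

```bash
python3 -c "
from h import *
print(bot.observe()['tool_pos']);plan(573.2,-142.5,156,-8.5)"
```

```text
[ 572.15295703 -141.19373473  187.8114508 ]
pos [-0.11  0.12  3.18] rot [-0.   -0.    0.02]
```

Emit:
step_arm([
  {"delta_pos": [-0.1, 0.1, 1], "delta_rot": [0, 0, 0], "jaw": 4.8},
  {"delta_pos": [-0.1, 0.1, 2], "delta_rot": [0, 0, 0], "jaw": 4.8},
  {"delta_pos": [-0.1, 0.1, 2.4], "delta_rot": [0, 0, 0], "jaw": 4.8},
  {"delta_pos": [-0.1, 0.1, 2.7], "delta_rot": [0, 0, 0], "jaw": 4.8},
  {"delta_pos": [-0.1, 0.1, 3.1], "delta_rot": [0, 0, 0], "jaw": 4.8},
  {"delta_pos": [-0.1, 0.1, 3.1], "delta_rot": [0, 0, 0], "jaw": 4.8},
])

```text
time_s: 25.9
tool_pos: [572.7, -143.8, 156.0]
orientation: [-2.379, -2.05, 0.001]
wrist_force: [0.1, -0.3, -1.6]
opening: 49.3
grasp_force: 63.1
```

Emit:
step_arm([
  {"delta_pos": [0, 0, 1], "delta_rot": [0, 0, 0], "jaw": 4.8},
  {"delta_pos": [0, 0, 2], "delta_rot": [0, 0, 0], "jaw": 4.8},
  {"delta_pos": [0, 0, 3], "delta_rot": [0, 0, 0], "jaw": 4.8},
  {"delta_pos": [0, 0, 3.6], "delta_rot": [0, 0, 0], "jaw": 4.8},
  {"delta_pos": [0, 0, 3.6], "delta_rot": [0, 0, 0], "jaw": 4.8},
])

```text
time_s: 26.4
tool_pos: [571.8, -143.5, 118.8]
orientation: [-2.378, -2.049, 0.003]
wrist_force: [0.4, 0.9, -1.4]
opening: 49.2
grasp_force: 63.1
```

Emit:
step_arm([
  {"delta_pos": [0, 0, 0], "delta_rot": [0, 0, 0], "jaw": 6},
  {"delta_pos": [0, 0, 0], "delta_rot": [0, 0, 0], "jaw": 6.5},
  {"delta_pos": [0, 0, 0], "delta_rot": [0, 0, 0], "jaw": 6.5},
  {"delta_pos": [0, 0, -4], "delta_rot": [0, 0, 0], "jaw": 6.5},
  {"delta_pos": [0, 0, -8], "delta_rot": [0, 0, 0], "jaw": 6.5},
  {"delta_pos": [5, -2, -8], "delta_rot": [0, 0, 0], "jaw": 5},
  {"delta_pos": [10, -5, -8], "delta_rot": [0, 0, 0], "jaw": 4},
  {"delta_pos": [15, -8, -8], "delta_rot": [0, 0, 0], "jaw": 4},
  {"delta_pos": [20, -11, -8], "delta_rot": [0, 0, 0], "jaw": 4},
  {"delta_pos": [24, -14, -8], "delta_rot": [0, 0, 0], "jaw": 4},
  {"delta_pos": [27, -14.3, -8], "delta_rot": [0, 0, 0], "jaw": 4},
  {"delta_pos": [27, -14.3, -8], "delta_rot": [0, 0, 0], "jaw": 4},
])

```text
time_s: 27.6
tool_pos: [469.9, 148.7, 201.5]
orientation: [-2.373, -2.057, -0.003]
wrist_force: [0.1, -0.7, -0.2]
opening: 40.1
grasp_force: 0.0
```

```bash
python3 -c "
from h import *
np.set_printoptions(precision=1,suppress=True)
print(bot.observe()['tool_pos'])
a=crop('top',250,160,140,120,4,'pics/a.png');b=crop('side',225,160,140,150,4,'pics/b.png')
for n in('top','side'):
  for d in discs(n,bot.read_camera(n)): print(n,np.array(d),onz(n,d[0],d[1],9 if n=='top' else 7))
A=cv2.imread('pics/a.png')[:,:];B=cv2.imread('pics/b.png');B=cv2.resize(B,(240,257));A=cv2.copyMakeBorder(A,0,0,0,240,0);A[:257,560:]=B;cv2.imwrite('pics/c6.png',A)
"
```

```text
[469.9 148.7 201.5]
```

View pics/c6.png

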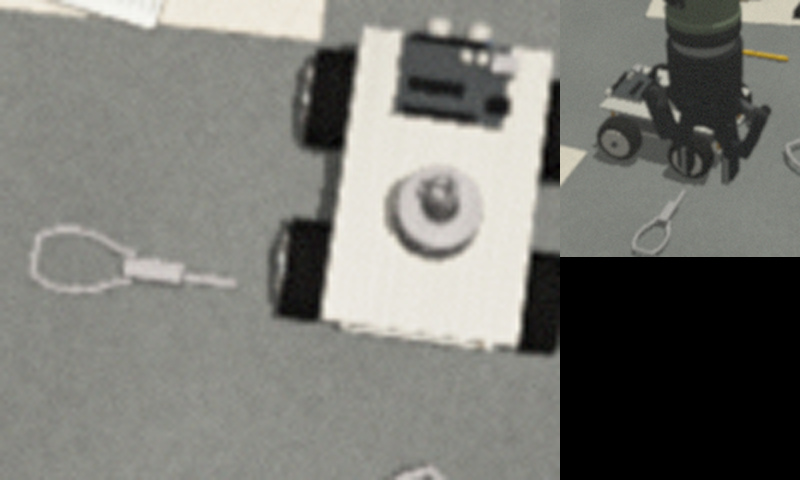

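```bash
python3 -c "
from h import *
np.set_printoptions(precision=1,suppress=True)
T=lambda x,y:(250+(x+.5)/4-.5,160+(y+.5)/4-.5)
i=cv2.imread('pics/a.png');m=(cv2.cvtColor(i,cv2.COLOR_BGR2GRAY)>165).astype(np.uint8);m[:, 245:]=0;m[:200]=0;m[340:]=0
P={k:onz('top',*T(*p),z)[:2] for k,p,z in[('bar',(33,257),8),('rear',(124,267),10),('front',(184,274),10),('tip',(238,284),4)]}
ys,xs=np.nonzero(m);Q=np.array([onz('top',*T(x,y),7)[:2] for x,y in zip(xs,ys)])
k=Q[(Q[:,1]<60)];c=k.mean(0);u=np.linalg.svd(k-c)[2][0];print(P,c,u,np.degrees(np.arctan2(-u[0],-u[1])), Q.min(0),Q.max(0))
plan(561,34,60,-8.5)"
```

```text
{'bar': array([570.7, 111.6]), 'rear': array([562.9,  53. ]), 'front': array([557.8,  14.5]), 'tip': array([552.3, -19.9])} [561.1  28.3] [0.2 1. ] -168.66920136566617 [547.5 -17.4] [591.4 113. ]
pos [-9.5 10.4 14.1] rot [ 0.  0. -0.]
```

Emit:
step_arm([
  {"delta_pos": [-5, 5, 2], "delta_rot": [0, 0, 0], "jaw": 4},
  {"delta_pos": [-9.9, 10, 5], "delta_rot": [0, 0, 0], "jaw": 4},
  {"delta_pos": [-9.9, 10.3, 9], "delta_rot": [0, 0, 0], "jaw": 4},
  {"delta_pos": [-9.9, 10.3, 13], "delta_rot": [0, 0, 0], "jaw": 4},
  {"delta_pos": [-9.9, 10.3, 14], "delta_rot": [0, 0, 0], "jaw": 4},
  {"delta_pos": [-9.9, 10.3, 14], "delta_rot": [0, 0, 0], "jaw": 4},
  {"delta_pos": [-9.9, 10.3, 14], "delta_rot": [0, 0, 0], "jaw": 4},
  {"delta_pos": [-9.9, 10.3, 14], "delta_rot": [0, 0, 0], "jaw": 4},
])

```text
time_s: 28.6
tool_pos: [560.5, 30.5, 62.8]
orientation: [2.379, 2.048, 0.004]
wrist_force: [0.7, 0.3, -0.4]
opening: 39.7
grasp_force: 0.0
```

```bash
python3 -c "
from h import *
print(bot.observe()['tool_pos']);plan(560,30,21,-8.3)"
```

```text
[560.47555756  30.45154437  62.8213411 ]
pos [-0.05 -0.06  4.18] rot [ 0.05 -0.   -0.05]
```

Emit:
step_arm([
  {"delta_pos": [0, 0, 3], "delta_rot": [0, 0, 0], "jaw": 4},
  {"delta_pos": [0, 0, 4], "delta_rot": [0, 0, 0], "jaw": 4},
  {"delta_pos": [0, 0, 4.2], "delta_rot": [0, 0, 0], "jaw": 4},
  {"delta_pos": [0, 0, 4.2], "delta_rot": [0, 0, 0], "jaw": 2.5},
  {"delta_pos": [0, 0, 4.2], "delta_rot": [0, 0, 0], "jaw": 1.5},
  {"delta_pos": [0, 0, 4.2], "delta_rot": [0, 0, 0], "jaw": 1},
  {"delta_pos": [0, 0, 4.2], "delta_rot": [0, 0, 0], "jaw": 1},
  {"delta_pos": [0, 0, 4.2], "delta_rot": [0, 0, 0], "jaw": 1},
  {"delta_pos": [0, 0, 4.2], "delta_rot": [0, 0, 0], "jaw": 1},
  {"delta_pos": [0, 0, 4.2], "delta_rot": [0, 0, 0], "jaw": 1},
])

```text
time_s: 29.6
tool_pos: [560.0, 31.1, 20.2]
orientation: [2.379, 2.05, 0.003]
wrist_force: [-1.2, 0.5, 6.7]
opening: 12.5
grasp_force: 60.9
```

```bash
python3 -c "
from h import *
print(bot.observe()['tool_pos'],bot.observe()['opening']);plan(588,-44,160,-8.5)"
```

```text
[559.97282066  31.09767854  20.23706414] 12.475906302218098
pos [ -7.01   3.92 -13.97] rot [ 0.03 -0.    0.  ]
```

Emit:
step_arm([
  {"delta_pos": [0, 0, -4], "delta_rot": [0, 0, 0], "jaw": 1},
  {"delta_pos": [0, 0, -8], "delta_rot": [0, 0, 0], "jaw": 1},
  {"delta_pos": [-1, 1, -12], "delta_rot": [0, 0, 0], "jaw": 1},
  {"delta_pos": [-4, 3, -13.5], "delta_rot": [0, 0, 0], "jaw": 1},
  {"delta_pos": [-7, 3.9, -13.5], "delta_rot": [0, 0, 0], "jaw": 1},
  {"delta_pos": [-7, 3.9, -13], "delta_rot": [0, 0, 0], "jaw": 1},
  {"delta_pos": [-7, 3.9, -13], "delta_rot": [0, 0, 0], "jaw": 1},
  {"delta_pos": [-7, 3.9, -13], "delta_rot": [0, 0, 0], "jaw": 1},
  {"delta_pos": [-7, 3.9, -13], "delta_rot": [0, 0, 0], "jaw": 1},
  {"delta_pos": [-7, 3.9, -13], "delta_rot": [0, 0, 0], "jaw": 1},
])

```text
time_s: 30.6
tool_pos: [586.6, -43.0, 148.4]
orientation: [-2.378, -2.052, 0.001]
wrist_force: [0.1, 0.0, -0.9]
opening: 12.0
grasp_force: 60.1
```

```bash
python3 -c "
from h import *
print(bot.observe()['tool_pos']);plan(584.3,-72.3,148.7,-8.4)
b=crop('side',230,150,130,120,6,'pics/b7.png')"
```

```text
[586.60693722 -42.95271117 148.37243749]
pos [-2.94  0.2  -0.03] rot [-0.01 -0.   -0.01]
```

View pics/b7.png

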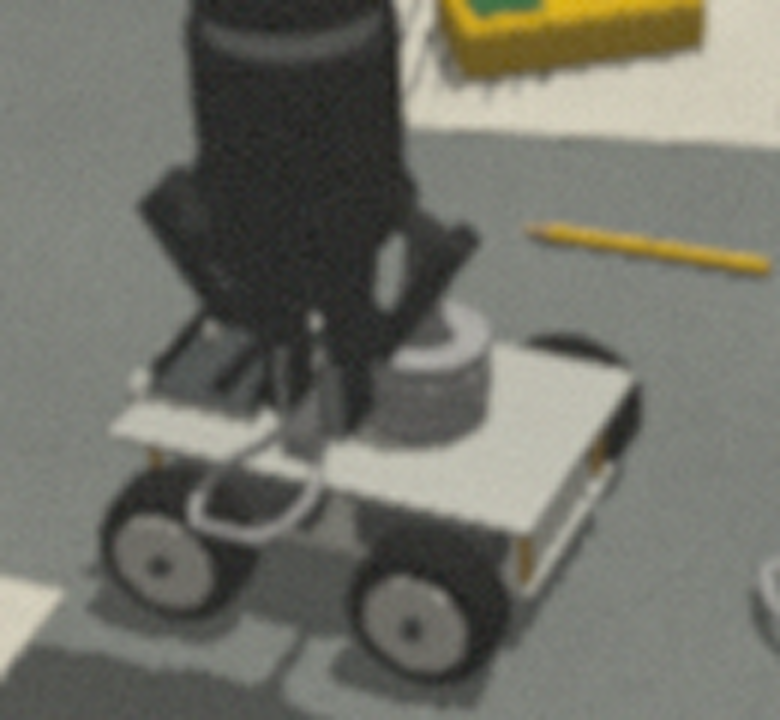

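Pin held straight, four discs stacked. Approach the hole.

Emit:
step_arm([
  {"delta_pos": [-1, 0.1, 0], "delta_rot": [0, 0, 0], "jaw": 1},
  {"delta_pos": [-2, 0.2, 0], "delta_rot": [0, 0, 0], "jaw": 1},
  {"delta_pos": [-2.9, 0.2, 0], "delta_rot": [0, 0, 0], "jaw": 1},
  {"delta_pos": [-2.9, 0.2, 0], "delta_rot": [0, 0, 0], "jaw": 1},
  {"delta_pos": [-2.9, 0.2, 0], "delta_rot": [0, 0, 0], "jaw": 1},
  {"delta_pos": [-2.9, 0.2, 0], "delta_rot": [0, 0, 0], "jaw": 1},
  {"delta_pos": [-2.9, 0.2, 0], "delta_rot": [0, 0, 0], "jaw": 1},
])

```text
time_s: 31.35
tool_pos: [584.6, -72.6, 148.7]
orientation: [-2.38, -2.051, -0.0]
wrist_force: [0.2, -0.0, 0.1]
opening: 12.1
grasp_force: 60.1
```

```bash
python3 -c "
from h import *
print(bot.observe()['tool_pos']);plan(588.6*.989+0*.148,-588.6*.148,148.7,-8.4)"
```

```text
[584.62030358 -72.62578293 148.68085364]
pos [-1.47 -0.03 -0.  ] rot [-0.   -0.   -0.02]
```

Emit:
step_arm([
  {"delta_pos": [-0.4, -0.03, 0], "delta_rot": [0, 0, 0], "jaw": 1},
  {"delta_pos": [-0.8, -0.03, 0], "delta_rot": [0, 0, 0], "jaw": 1},
  {"delta_pos": [-1.1, -0.03, 0], "delta_rot": [0, 0, 0], "jaw": 1},
  {"delta_pos": [-1.4, -0.03, 0], "delta_rot": [0, 0, 0], "jaw": 1},
  {"delta_pos": [-1.4, -0.03, 0], "delta_rot": [0, 0, 0], "jaw": 1},
])

```text
time_s: 31.85
tool_pos: [582.2, -87.2, 148.7]
orientation: [2.381, 2.05, -0.0]
wrist_force: [0.3, 0.3, -0.9]
opening: 12.5
grasp_force: 60.1
```

No force: the tip is entering. Continue.

Emit:
step_arm([
  {"delta_pos": [-0.4, 0, 0], "delta_rot": [0, 0, 0], "jaw": 1},
  {"delta_pos": [-0.8, 0, 0], "delta_rot": [0, 0, 0], "jaw": 1},
  {"delta_pos": [-1.2, 0, 0], "delta_rot": [0, 0, 0], "jaw": 1},
  {"delta_pos": [-1.2, 0, 0], "delta_rot": [0, 0, 0], "jaw": 1},
])

```text
time_s: 32.25
tool_pos: [580.5, -99.2, 148.7]
orientation: [2.381, 2.05, -0.0]
wrist_force: [-0.7, 0.8, -1.4]
opening: 12.3
grasp_force: 60.1
```

Emit:
step_arm([
  {"delta_pos": [-0.4, 0, 0], "delta_rot": [0, 0, 0], "jaw": 1},
  {"delta_pos": [-0.8, 0, 0], "delta_rot": [0, 0, 0], "jaw": 1},
  {"delta_pos": [-1.2, 0, 0], "delta_rot": [0, 0, 0], "jaw": 1},
  {"delta_pos": [-1.5, 0, 0], "delta_rot": [0, 0, 0], "jaw": 1},
  {"delta_pos": [-1.5, 0, 0], "delta_rot": [0, 0, 0], "jaw": 1},
])

```text
time_s: 32.75
tool_pos: [578.2, -113.9, 148.7]
orientation: [2.381, 2.05, -0.0]
wrist_force: [-0.1, -0.7, -0.4]
opening: 12.6
grasp_force: 60.1
```

Emit:
step_arm([
  {"delta_pos": [-0.15, 0, 0], "delta_rot": [0, 0, 0], "jaw": 1},
  {"delta_pos": [-0.3, 0, 0], "delta_rot": [0, 0, 0], "jaw": 1},
  {"delta_pos": [-0.45, 0, 0], "delta_rot": [0, 0, 0], "jaw": 1},
  {"delta_pos": [-0.55, 0, 0], "delta_rot": [0, 0, 0], "jaw": 1},
  {"delta_pos": [-0.55, 0, 0], "delta_rot": [0, 0, 0], "jaw": 1},
])

```text
time_s: 33.25
tool_pos: [577.7, -117.1, 148.7]
orientation: [-2.378, -2.049, -0.004]
wrist_force: [1.6, 5.4, -0.3]
opening: 12.3
grasp_force: 60.2
```

Head meets the post. Press slightly more, release and rise.

Emit:
step_arm([
  {"delta_pos": [-0.15, 0, 0], "delta_rot": [0, 0, 0], "jaw": 1},
  {"delta_pos": [-0.2, 0, 0], "delta_rot": [0, 0, 0], "jaw": 1},
  {"delta_pos": [-0.2, 0, 0], "delta_rot": [0, 0, 0], "jaw": 1.6},
  {"delta_pos": [-0.2, 0, 0], "delta_rot": [0, 0, 0], "jaw": 2.2},
  {"delta_pos": [-0.1, 0, 0], "delta_rot": [0, 0, 0], "jaw": 3},
  {"delta_pos": [0, 0, 0], "delta_rot": [0, 0, 0], "jaw": 3},
  {"delta_pos": [0, 0, -3], "delta_rot": [0, 0, 0], "jaw": 3},
  {"delta_pos": [0, 0, -7], "delta_rot": [0, 0, 0], "jaw": 3},
  {"delta_pos": [2, 0, -9], "delta_rot": [0, 0, 6], "jaw": 3},
  {"delta_pos": [6, 0, -9], "delta_rot": [0, 0, 9], "jaw": 3},
  {"delta_pos": [10, 0, -9], "delta_rot": [0, 0, 12], "jaw": 3},
  {"delta_pos": [15, 0, -9], "delta_rot": [0, 0, 18], "jaw": 3},
])

```text
time_s: 34.45
tool_pos: [599.6, 26.6, 239.3]
orientation: [2.878, 1.257, 0.001]
wrist_force: [1.1, -0.9, 0.7]
opening: 30.0
grasp_force: 0.0
```

Emit:
step_arm([
  {"delta_pos": [0, 0, 0], "delta_rot": [0, 0, 10], "jaw": 3},
  {"delta_pos": [0, 0, 0], "delta_rot": [0, 0, 10], "jaw": 3},
  {"delta_pos": [0, 0, 0], "delta_rot": [0, 0, 10], "jaw": 3},
  {"delta_pos": [0, 0, 0], "delta_rot": [0, 0, 10], "jaw": 3},
  {"delta_pos": [0, 0, 0], "delta_rot": [0, 0, 10], "jaw": 3},
  {"delta_pos": [0, 0, 0], "delta_rot": [0, 0, 10], "jaw": 3},
])

```text
time_s: 35.05
tool_pos: [599.3, 26.1, 238.8]
orientation: [3.14, -0.073, 0.0]
wrist_force: [-0.1, 0.6, -0.2]
opening: 30.1
grasp_force: 0.0
```

```bash
python3 -c "
from h import *
s=bot.observe();print(s['tool_pos'],s['orientation'],s['joints'][5]);plan(590,-40,220,-98.5)
a=crop('top',290,150,110,110,4,'pics/a.png');b=crop('side',230,150,110,110,4,'pics/b.png')
A=cv2.imread('pics/a.png')[:,:400];B=cv2.imread('pics/b.png')[:,:400];cv2.imwrite('pics/c8.png',np.hstack([A,B]))"
```

```text
[599.32264106  26.11441731 238.76075837] [ 3.14041408e+00 -7.30991917e-02  1.06222264e-04] 1.516917728858124
pos [-0.62  6.65  1.88] rot [ 0.   -0.    1.17]
```

View pics/c8.png

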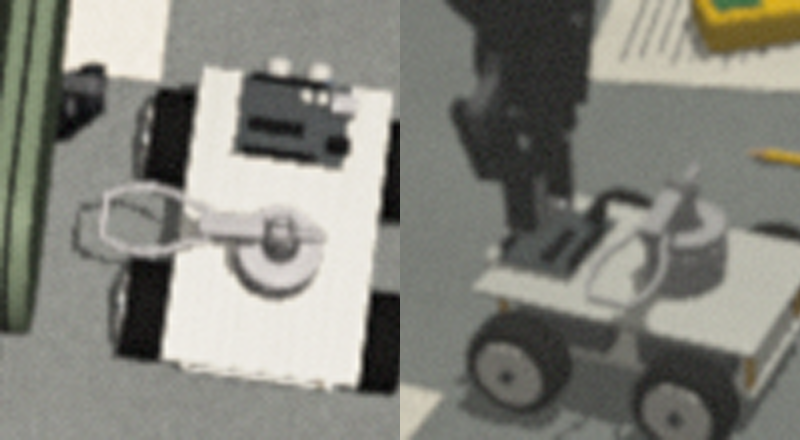

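The pin is home, with the ring still folded back. Its bar is at top crop (105,222) and side crop (606,304).

```bash
python3 -c "
from h import *
np.set_printoptions(precision=1,suppress=True)
T=lambda x,y:(290+(x+.5)/4-.5,150+(y+.5)/4-.5)
S=lambda x,y:(230+(x-400+.5)/4-.5,150+(y+.5)/4-.5)
f=lambda p:(p[0]*.989-p[1]*.148,p[0]*.148+p[1]*.989)
for a,b in(((105,221),(606,303)),((205,227),(653,222)),((323,239),(692,168))):
  p,e=tri(T(*a),S(*b));print(p,e,f(p))
X,Y=588.6,48.5
plan(X*.989+Y*.148,-X*.148+Y*.989,185,-98.5)"
```

```text
[588.6 -38.2 119.4] 4.078640670990971 (np.float64(587.7278687341404), np.float64(49.36651832371938))
[577.2 -96.4 139.2] 1.8394689255760084 (np.float64(585.1043427239553), np.float64(-9.92158471549574))
[ 571.1 -165.   135.2] 3.354125142524125 (np.float64(589.2673814545612), np.float64(-78.69628479424175))
pos [-0.7  6.6  5.4] rot [ 0.  -0.   1.2]
```

Emit:
step_arm([
  {"delta_pos": [-0.7, 3, 2], "delta_rot": [0, 0, 1.2], "jaw": 3},
  {"delta_pos": [-0.7, 6.5, 4], "delta_rot": [0, 0, 1.2], "jaw": 3},
  {"delta_pos": [-0.7, 6.5, 5.4], "delta_rot": [0, 0, 1.2], "jaw": 3},
  {"delta_pos": [-0.7, 6.5, 5.4], "delta_rot": [0, 0, 1.2], "jaw": 3},
  {"delta_pos": [-0.7, 6.5, 5.4], "delta_rot": [0, 0, 1.2], "jaw": 3},
  {"delta_pos": [-0.7, 6.5, 5.4], "delta_rot": [0, 0, 1.2], "jaw": 3},
  {"delta_pos": [-0.7, 6.5, 5.4], "delta_rot": [0, 0, 1.2], "jaw": 3},
])

```text
time_s: 35.85
tool_pos: [590.6, -37.6, 186.0]
orientation: [3.133, -0.226, 0.004]
wrist_force: [1.0, -0.3, -0.2]
opening: 29.8
grasp_force: 0.0
```

```bash
python3 -c "
from h import *
X,Y=588.4,49
print(bot.observe()['tool_pos']);plan(X*.989+Y*.148,-X*.148+Y*.989,131,-98.5)"
```

```text
[590.56094056 -37.57986852 186.03676946]
pos [-0.13  0.12  5.5 ] rot [ 0.   -0.03  0.05]
```

Emit:
step_arm([
  {"delta_pos": [-0.1, 0.1, 3], "delta_rot": [0, 0, 0], "jaw": 3},
  {"delta_pos": [-0.1, 0.1, 4.8], "delta_rot": [0, 0, 0], "jaw": 3},
  {"delta_pos": [-0.1, 0.1, 5.5], "delta_rot": [0, 0, 0], "jaw": 3},
  {"delta_pos": [-0.1, 0.1, 5.5], "delta_rot": [0, 0, 0], "jaw": 3},
  {"delta_pos": [-0.1, 0.1, 5.5], "delta_rot": [0, 0, 0], "jaw": 1.5},
  {"delta_pos": [-0.1, 0.1, 5.5], "delta_rot": [0, 0, 0], "jaw": 0.6},
  {"delta_pos": [-0.1, 0.1, 5.5], "delta_rot": [0, 0, 0], "jaw": 0.2},
  {"delta_pos": [-0.1, 0.1, 5.5], "delta_rot": [0, 0, 0], "jaw": 0.2},
  {"delta_pos": [-0.1, 0.1, 5.5], "delta_rot": [0, 0, 0], "jaw": 0.2},
  {"delta_pos": [-0.1, 0.1, 5.5], "delta_rot": [0, 0, 0], "jaw": 0.2},
])

```text
time_s: 36.85
tool_pos: [588.9, -39.0, 130.1]
orientation: [-3.133, 0.228, -0.002]
wrist_force: [0.8, 1.0, -0.1]
opening: 2.7
grasp_force: 32.4
```

```bash
python3 -c "
from h import *
s=bot.observe();p=s['tool_pos'];print(p,s['opening'],s['wrist_force'],p[0]*.148+p[1]*.989)
a=crop('side',250,170,80,80,5,'pics/b9.png')"
```

```text
[588.93566023 -39.03652758 130.11506048] 2.7209154015808195 [ 0.79195492  0.99246026 -0.14028583] 48.555351942249736
```

Bar gripped. Lift along the arc in stages (about 62 mm radius).

Emit:
step_arm([
  {"delta_pos": [0, 0, -1.1], "delta_rot": [0, 0, 0], "jaw": 0.2},
  {"delta_pos": [0, 0, -2.25], "delta_rot": [0, 0, 0], "jaw": 0.2},
  {"delta_pos": [0.0, 0.3, -3.3], "delta_rot": [0, 0, 0], "jaw": 0.2},
  {"delta_pos": [0.0, 0.72, -4.28], "delta_rot": [0, 0, 0], "jaw": 0.2},
  {"delta_pos": [0.0, 0.72, -4.28], "delta_rot": [0, 0, 0], "jaw": 0.2},
])

```text
time_s: 37.4
tool_pos: [588.4, -47.3, 175.0]
orientation: [3.132, -0.23, 0.005]
wrist_force: [-0.1, 2.5, 0.8]
opening: 2.6
grasp_force: 32.3
```

Emit:
step_arm([
  {"delta_pos": [0, 0.5, -0.7], "delta_rot": [0, 0, 0], "jaw": 0.2},
  {"delta_pos": [0, 0.98, -1.29], "delta_rot": [0, 0, 0], "jaw": 0.2},
  {"delta_pos": [0, 1.6, -1.8], "delta_rot": [0, 0, 0], "jaw": 0.2},
  {"delta_pos": [0.0, 2.27, -2.27], "delta_rot": [0, 0, 0], "jaw": 0.2},
  {"delta_pos": [0.0, 3, -2.6], "delta_rot": [0, 0, 0], "jaw": 0.2},
  {"delta_pos": [0.0, 3.76, -2.89], "delta_rot": [0, 0, 0], "jaw": 0.2},
  {"delta_pos": [0.0, 3.76, -2.89], "delta_rot": [0, 0, 0], "jaw": 0.2},
])

```text
time_s: 38.1
tool_pos: [582.2, -85.2, 202.2]
orientation: [3.132, -0.231, 0.002]
wrist_force: [-0.5, 1.5, 3.4]
opening: 2.7
grasp_force: 31.3
```

Emit:
step_arm([
  {"delta_pos": [0, 0.8, -0.15], "delta_rot": [0, 0, 0], "jaw": 0.2},
  {"delta_pos": [0, 1.61, -0.21], "delta_rot": [0, 0, 0], "jaw": 0.2},
  {"delta_pos": [0, 2.4, -0.15], "delta_rot": [0, 0, 0], "jaw": 0.2},
  {"delta_pos": [0.0, 3.21, 0], "delta_rot": [0, 0, 0], "jaw": 0.2},
  {"delta_pos": [0.0, 4, 0.28], "delta_rot": [0, 0, 0], "jaw": 0.2},
  {"delta_pos": [0.0, 4.71, 0.62], "delta_rot": [0, 0, 0], "jaw": 0.2},
  {"delta_pos": [0.0, 5.4, 1.1], "delta_rot": [0, 0, 0], "jaw": 0.2},
  {"delta_pos": [0.0, 5.99, 1.6], "delta_rot": [0, 0, 0], "jaw": 0.2},
  {"delta_pos": [0.0, 5.99, 1.6], "delta_rot": [0, 0, 0], "jaw": 0.2},
])

```text
time_s: 39.0
tool_pos: [572.9, -143.6, 184.1]
orientation: [3.133, -0.23, -0.002]
wrist_force: [0.6, -0.5, 1.2]
opening: 2.8
grasp_force: 32.0
```

Emit:
step_arm([
  {"delta_pos": [0, 0.55, 0.6], "delta_rot": [0, 0, 0], "jaw": 0.2},
  {"delta_pos": [0, 1.0, 1.2], "delta_rot": [0, 0, 0], "jaw": 0.2},
  {"delta_pos": [0, 1.0, 1.2], "delta_rot": [0, 0, 0], "jaw": 1.5},
  {"delta_pos": [0, 1.0, 1.2], "delta_rot": [0, 0, 0], "jaw": 2.5},
  {"delta_pos": [0, 1.0, 1.2], "delta_rot": [0, 0, 0], "jaw": 2.5},
  {"delta_pos": [0, 1.0, 0], "delta_rot": [0, 0, 0], "jaw": 2.5},
  {"delta_pos": [0, 1.0, -4], "delta_rot": [0, 0, 0], "jaw": 2.5},
  {"delta_pos": [0, -4, -5], "delta_rot": [0, 0, 0], "jaw": 1},
  {"delta_pos": [0, -9, -5], "delta_rot": [0, 0, 0], "jaw": 0},
  {"delta_pos": [0, -14, -5], "delta_rot": [0, 0, 0], "jaw": 0},
  {"delta_pos": [0, -17, -5], "delta_rot": [0, 0, 0], "jaw": 0},
  {"delta_pos": [0, -17, -5], "delta_rot": [0, 0, 0], "jaw": 0},
])

```text
time_s: 40.2
tool_pos: [598.5, 29.8, 236.9]
orientation: [-3.133, 0.219, -0.003]
wrist_force: [0.4, -0.4, 0.6]
opening: 0.0
grasp_force: 0.0
```

```bash
python3 -c "
from h import *
s=bot.observe();p=s['tool_pos'];print(p,s['wrist_force'])
a=crop('top',305,160,100,100,4,'pics/a.png');b=crop('side',245,165,100,100,4,'pics/b.png')
A=cv2.imread('pics/a.png');B=cv2.imread('pics/b.png');cv2.imwrite('pics/c10.png',np.hstack([A,B]))
X,Y=588.6,12;plan(X*.989+Y*.148,-X*.148+Y*.989,151,-98.5)"
```

```text
[598.45417851  29.81859751 236.92227566] [ 0.43189324 -0.44453791  0.63405919]
pos [1.000e-02 1.022e+01 8.560e+00] rot [ 0.01 -0.02  0.06]
```

View pics/c10.png

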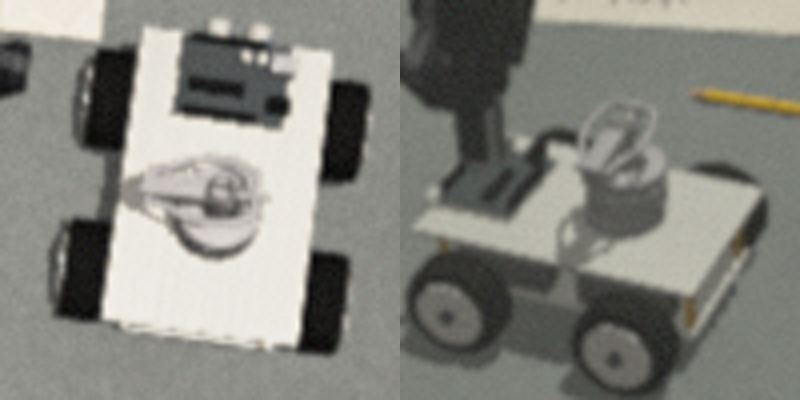

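The ring is over the post in plan (bar near crop x=262). Check its height against the expected lying pose.

```bash
python3 -c "
from h import *
np.set_printoptions(precision=1,suppress=True)
X=588.3
for n,Y,z in(('bar lying',-75.3,137),('bar drooped +6deg',-75.3,143),('bar 150',-66,168),('pivot',-13.3,137),('tip',-83,132)):
  w=[X*.989+Y*.148,-X*.148+Y*.989,z];t=proj('top',w);s=proj('side',w);print(n,(t-[305,160])*4,(s-[245,165])*4+[400,0])"
```

```text
bar lying [255.5 194.5] [632.2 107.8]
bar drooped +6deg [256.5 191.6] [631.9  99.4]
bar 150 [244.3 177.1] [624.2  71.7]
pivot [149.6 180.5] [590.6 160.1]
tip [267.8 198.7] [637.5 108.4]
```

The ring lies down (bar seen at ~(632,103), expected (632,99–108)). Now a gentle push on the head's rear to be sure it is home.

Emit:
step_arm([
  {"delta_pos": [0, 3, 1], "delta_rot": [0, 0, 0], "jaw": 0},
  {"delta_pos": [0, 6.5, 3], "delta_rot": [0, 0, 0], "jaw": 0},
  {"delta_pos": [0, 8.5, 6], "delta_rot": [0, 0, 0], "jaw": 0},
  {"delta_pos": [0, 8.5, 8.6], "delta_rot": [0, 0, 0], "jaw": 0},
  {"delta_pos": [0, 8.5, 8.6], "delta_rot": [0, 0, 0], "jaw": 0},
  {"delta_pos": [0, 9, 8.6], "delta_rot": [0, 0, 0], "jaw": 0},
  {"delta_pos": [0, 9.6, 8.6], "delta_rot": [0, 0, 0], "jaw": 0},
  {"delta_pos": [0, 10, 8.6], "delta_rot": [0, 0, 0], "jaw": 0},
  {"delta_pos": [0, 10, 8.6], "delta_rot": [0, 0, 0], "jaw": 0},
])

```text
time_s: 41.2
tool_pos: [584.4, -74.3, 151.1]
orientation: [3.132, -0.229, 0.005]
wrist_force: [0.8, 0.5, 1.0]
opening: 0.1
grasp_force: 0.0
```

Emit:
step_arm([
  {"delta_pos": [0, 0.25, 0], "delta_rot": [0, 0, 0], "jaw": 0},
  {"delta_pos": [0, 0.5, 0], "delta_rot": [0, 0, 0], "jaw": 0},
  {"delta_pos": [0, 0.7, 0], "delta_rot": [0, 0, 0], "jaw": 0},
  {"delta_pos": [0, 0.7, 0], "delta_rot": [0, 0, 0], "jaw": 0},
])

```text
time_s: 41.6
tool_pos: [582.4, -80.5, 149.4]
orientation: [3.133, -0.229, -0.0]
wrist_force: [0.8, 0.7, -0.6]
opening: -0.4
grasp_force: 0.0
```

Emit:
step_arm([
  {"delta_pos": [0, 0.2, 0], "delta_rot": [0, 0, 0], "jaw": 0},
  {"delta_pos": [0, 0.4, 0], "delta_rot": [0, 0, 0], "jaw": 0},
  {"delta_pos": [0, 0.4, 0], "delta_rot": [0, 0, 0], "jaw": 0},
])

```text
time_s: 41.9
tool_pos: [581.9, -84.6, 149.4]
orientation: [3.133, -0.229, -0.0]
wrist_force: [-0.1, -0.1, 0.4]
opening: -0.3
grasp_force: 0.0
```

Emit:
step_arm([
  {"delta_pos": [0, 0.2, 0], "delta_rot": [0, 0, 0], "jaw": 0},
  {"delta_pos": [0, 0.35, 0], "delta_rot": [0, 0, 0], "jaw": 0},
  {"delta_pos": [0, 0.35, 0], "delta_rot": [0, 0, 0], "jaw": 0},
])

```text
time_s: 42.2
tool_pos: [581.4, -87.2, 149.4]
orientation: [-3.132, 0.229, 0.0]
wrist_force: [-0.1, 2.0, -0.4]
opening: -0.2
grasp_force: 1.5
```

Emit:
step_arm([
  {"delta_pos": [0, 0.1, 0], "delta_rot": [0, 0, 0], "jaw": 0},
  {"delta_pos": [0, 0.2, 0], "delta_rot": [0, 0, 0], "jaw": 0},
  {"delta_pos": [0, 0.25, 0], "delta_rot": [0, 0, 0], "jaw": 0},
])

```text
time_s: 42.5
tool_pos: [581.2, -87.8, 149.2]
orientation: [-3.128, 0.228, 0.0]
wrist_force: [2.0, 9.1, 0.1]
opening: -0.1
grasp_force: 4.6
```

Solid contact (9 N) with hardly any motion, so the pin is home. Back away and check the final pose.

Emit:
step_arm([
  {"delta_pos": [0, -1, 0], "delta_rot": [0, 0, 0], "jaw": 0},
  {"delta_pos": [0, -4, 0], "delta_rot": [0, 0, 0], "jaw": 0},
  {"delta_pos": [0, -7, -3], "delta_rot": [0, 0, 0], "jaw": 0},
  {"delta_pos": [0, -11, -7], "delta_rot": [0, 0, 0], "jaw": 0},
  {"delta_pos": [0, -15, -9], "delta_rot": [0, 0, 0], "jaw": 0},
  {"delta_pos": [0, -15, -9], "delta_rot": [0, 0, 0], "jaw": 0},
  {"delta_pos": [0, -15, -9], "delta_rot": [0, 0, 0], "jaw": 0},
])

```text
time_s: 43.2
tool_pos: [603.3, 58.8, 240.4]
orientation: [3.132, -0.224, 0.004]
wrist_force: [-0.1, -0.5, -1.0]
opening: 0.1
grasp_force: 0.0
```

```bash
python3 - <<'E'
from h import *
old={'a':('top',305,160),'b':('side',245,165)}
for k,(n,x,y) in old.items():
    o=cv2.imread(f'pics/{k}.png'); c=crop(n,x,y,100,100,4,f'pics/f{k}.png'); f=cv2.imread(f'pics/f{k}.png')
    d=cv2.GaussianBlur(cv2.absdiff(o,f).max(2),(9,9),0)
    r=(slice(120,280),slice(110,290)) if k=='a' else (slice(80,260),slice(160,300))
    print(n,'max diff near pin',d[r].max(),(d[r]>35).sum())
i=bot.read_camera('top'); print(discs('top',i))
s=bot.observe();print(s['tool_pos'],s['wrist_force'])
E
```

```text
top max diff near pin 26 0
side max diff near pin 16 0
[(167.8842315673828, 130.5900421142578, 27.86241340637207, 31.170021057128906)]
[601.77120511  56.91789173 237.70546653] [ 0.5324861   0.2427833  -0.22739577]
```

```bash
python3 -c "
from workcell import bot
print(bot.close_job())"
```

```text
the job is handed in; nothing more can be done
None
```

I handed the job in at about 43 s of the 210 s: all four discs on the table are on the post, the linchpin is pushed home (its head meeting the post), and its ring is swung over and lies down around the post; no verdict came back.

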